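# Set up the carving board for the next knot ornament

### The job

Set up the carving board for the next ornament: lay the pencil-lined blank flat on the board, square against the wooden fence and centred opposite the clamp screw, stand the dark packing strip upright between the blank and the tip of the screw, its length along the fence and its middle at the screw, and lay the painted sample knot flat and square on the board straight behind the blank (on the side away from the robot), leaving a gap of about 35 mm between the two. Lay both tools on the tool rest, handles on the low bar and steel shanks on the high bar: the red-handled chisel in the place nearer the carving board, the blue-handled gouge in the place farther from it. Do not knock the amber varnish jar, and leave everything lying still.

Things in the scene. Friction and masses are not known exactly. Their poses are not given: they have to be found in the camera images.
- board: Fixed plywood carving board, 250 (x) x 200 (y) x 18 mm, ahead of the robot (not the one at the far right with a bare wood knot on it). Origin: centre of its underside; x away from the robot (yaw within 0.15), y left. A wooden fence, 22 mm high, runs along its left edge, inner face at y = +70 mm. A 26 mm high steel angle on its right edge (y = -68 mm and beyond) carries the clamp screw.
- screw_tip (a point): Middle of the face of the fixed clamp screw's 16 mm steel pad, at x = -50, y = -34, z = 28 mm of the board (10 mm above its top). The screw points at the fence (board +y) and is not to be turned. 104 mm lie free from here to the fence: the blank takes 64 and the strip 18, which leaves 22 mm of play.
- rest: Fixed dark-wood tool rest left or right of the board. Origin: on the table; x away from the robot (yaw within 0.15), y left. Low bar at x = -28 mm (top z = 14), high bar at x = +68 (top z = 22), both 12 mm thick, under 9 mm high between them. Brass pins, 6 mm thick, to z = 36, at y = -56, 0, 56 on both bars part two places at y = +28 and -28. A tool's origin belongs at x = 0, z = 26 mm there.
- blank: The blank: a square pale-wood block 64 x 64 x 22 mm with a pencilled grid on its top, lying flat on the table. Origin: centre of its underside; x and y along its sides.
- strip: The packing strip: a plain dark-wood bar 120 (x) x 18 (y) x 36 mm (z), standing on its narrow long side on the table, x ahead of the robot within 0.25 rad. Origin: centre of its underside. It stands 14 mm higher than the blank, so it can be held by its top part when set down beside it.
- sample: The sample: a finished endless-knot ornament painted red, black, green and yellow, a rigid square lattice 64 x 64 x 18 mm with flat outer faces at the middle of all four sides, lying flat on the table. Origin: centre of its underside; x and y along its sides.
- chisel: The flat chisel: red eight-sided handle, 24 mm across flats and 90 mm long, then a 7 mm steel shank (45 to 88 mm from the origin) and a flat blade 22 mm wide, to 105 mm. Origin: on its axis at the middle of the handle, 12 mm above the table at the start; x towards the blade, pointing away from the robot within 0.2 rad. Centre of mass about 18 mm ahead of the origin.
- gouge: The gouge: blue eight-sided handle and a narrow curved blade, 9 mm wide; length, shank, handle size, origin, axes, start direction and centre of mass as for the chisel.
- jar: The small amber varnish jar with black cap, 48 mm across and 62 mm high, standing loose at the left or right rear of the working area. Origin: centre of its underside. Leave it alone.

How it is judged:
By the outcome, as a careful person would: the job done as asked, in the order asked, and still so for the second after the job is handed in, with the robot touching nothing.
It also fails if it takes over 144 s, if anything falls off the work surface, if the arm or the gripper's body presses on something with over 40 N, if the wrist force passes 120 N, or if a joint passes its speed limit or range.

### The arm

A 7-joint arm with a two-finger parallel gripper is mounted at the origin on the work surface. World frame = base frame: x ahead of the robot, y to its left, z up, the work surface at z = 0. Lengths are in m, angles in rad, forces in N, time in s.
With the tool pointing down it reaches from about 0.425 to 0.95 m from the base axis. Payload 16.7 kg.
Tool frame: the origin (TCP) lies midway between the tips of the shut fingers; the grasp point (between the pads) lies 19 mm behind it; z points along the fingers, y is the line along which they close (so a half turn about z gives the same grasp; the last joint's range is limited). The gripper opens to 94 mm and grips with 3 to 60 N. Pads are 16 mm wide; open, the fingers measure 119 mm over their backs; the gripper's body (75 mm by 177 mm) begins 78 mm behind the grasp point.
Start: joints at [0.971, 0.426, 0.074, 1.606, -0.034, 1.111, -0.067], TCP at [0.294, -0.608, 0.174] pointing down, gripper open.
Joint ranges: [-2.85, 2.85], [-0.5, 2.14], [-1.23, 1.37], [0.21, 2.46], [-1.02, 4.16], [0.16, 2.05], [-2.73, 2.73]. Speed limits (rad/s): [1.89, 1.89, 2.39, 2.39, 3.01, 3.01, 3.01].

### API

Orientations are given as a rotation vector (axis times angle).
In Python, from bench import read_state, grab_frame, get_calibration, sign_off gives the robot as it stands.
- The arm moves only by the shell command python3 -m handwheel 'ROWS' [FORCE]. ROWS is a JSON object of lists of equal length, an entry for each row: "dp": the shift along the tool's x, y, z in mm, a list of three; "dr": the turn, a rotation vector about the tool's x, y, z in degrees, a list of three; "grip": the gripper command: -1 is fully open, 1 is shut, values between are in proportion. In form: {"dp": [[tx, ty, tz], ...], "dr": [[ax, ay, az], ...], "grip": [grip, ...]}. A call has 1 to 10 rows; each row shifts and turns the commanded pose from where the row before left it, along the tool's axes as they then stand; what a row does not reach is not made up. A row lasts 1/12 s, in which the tool goes at most 41.7 mm and 7.16 degrees, less where a joint would pass 70% of its speed; a pose out of reach is approached as far as the arm can. A call with a gripper value outside its range is refused whole. The fingers move at their own pace and stop on an object; FORCE is the grip in N (left out, the last holds). Time passes only in rows, so rows that do not move let the fingers close. It gives the time, the measured TCP pose, the force, the opening and the grip force at its end, in the units of the state.
- read_state(): the state, without advancing time (a new reading comes with each control period).
- grab_frame(name): name is "scene" or "top" or "wrist"; returns the picture (400x640x3 uint8, red, green, blue); there is no depth.
- get_calibration(name): a dict with "K" (3x3 intrinsics, pixels), "D" ([k1, k2, p1, p2, k3] as OpenCV has them; the pictures are not rectified), "camera_from_world" (4x4, takes a point from world to camera coordinates). Camera axes: x right, y down, z forward; pixel columns grow to the right and rows downward; lengths in m; the calibration is good to about 2 mm. A picture is of the moment at which its call begins: read the wrist's pose just before it. get_calibration takes no time and is no camera call; for the wrist camera it gives the pose at the moment of the call.
- sign_off(): hands the job in; it is judged then, once.
The state is a dict: "time": time; "q": joint angles; "qd": joint speeds; "effort": joint torques, N m; "eef_pos": TCP position; "ee_rot": TCP orientation; "wrist_force": force on the tool from outside, world axes, zero at the start; "moment": the same for the moment, N m; "gripper_width": finger opening in m; "gripper_force": force on a finger pad.
Only numpy, scipy, OpenCV 4.12 (cv2) and the standard library are available. Lean on these libraries where they do the work, as an engineer would, in place of code of your own. Each camera call takes 0.05 s, during which the arm holds its last target. There are 200 camera calls.

## Working session

There is one attempt and no reset: what is moved stays moved. The work goes in short steps, Python scripts to look and compute and a shell command to move; the robot and the scene stay as the last step left them, time stands still between calls to the robot, and variables do not carry over. Pictures are saved under pics/ and viewed, at most 14 in all, crops included, and the job is handed in when it is done.

```bash
ls; mkdir -p pics
python3 - <<'E'
from bench import *
import cv2,numpy as np
s=read_state();print(s)
for n in ["scene","top","wrist"]:
    c=get_calibration(n);print(n,c)
    cv2.imwrite(f"pics/{n}0.png",grab_frame(n)[:,:,::-1])
E
```

```text
pics
{'time': 0.0, 'q': array([ 0.97049379,  0.42667632,  0.07384251,  1.60659442, -0.03413521,
        1.11079896, -0.06706726]), 'qd': array([ 0.00057663, -0.00024201,  0.00058617,  0.00063106,  0.00084482,
        0.00040583, -0.00042261]), 'effort': array([-3.41843963e-05, -9.35824513e+01,  3.66713673e+00, -4.54194760e+01,
       -4.87945438e-02,  1.99239829e-02,  2.21327987e-04]), 'eef_pos': array([ 0.29387213, -0.60715104,  0.17351807]), 'ee_rot': array([-3.06098124e+00, -7.01865386e-01,  5.05117601e-04]), 'wrist_force': array([ 0.27315797, -0.07438521, -0.67219495]), 'moment': array([ 0.00699091, -0.01016908, -0.0325941 ]), 'gripper_force': 0.0, 'gripper_width': 0.09390622221113971}
scene {'K': array([[390.90908672,   0.        , 317.03381347],
       [  0.        , 390.90908672, 201.82407081],
       [  0.        ,   0.        ,   1.        ]]), 'D': array([-0.04442472,  0.        ,  0.        ,  0.        ,  0.        ]), 'camera_from_world': array([[-0.72386421,  0.68972185, -0.01744643,  0.3786667 ],
       [ 0.46997811,  0.47441466, -0.74434623, -0.20822972],
       [-0.5
[... 435 characters left out ...]
],
       [-0.99507254,  0.02272572, -0.09651002,  0.5432066 ],
       [ 0.09707005,  0.02498244, -0.99496396,  1.11663465],
       [ 0.        ,  0.        ,  0.        ,  1.        ]])}
wrist {'K': array([[308.97228754,   0.        , 320.04455434],
       [  0.        , 308.97228754, 201.23806524],
       [  0.        ,   0.        ,   1.        ]]), 'D': array([-0.01463995,  0.        ,  0.        ,  0.        ,  0.        ]), 'camera_from_world': array([[ 0.43409411, -0.90086661, -0.00128328, -0.67340967],
       [-0.87105834, -0.42009317,  0.25451739, -0.02534608],
       [-0.22982531, -0.10936669, -0.96706735,  0.39006358],
       [ 0.        ,  0.        ,  0.        ,  1.        ]])}
```

```bash
cat > h.py <<'E'
import cv2,numpy as np
from bench import *
from scipy.spatial.transform import Rotation as R
def w(name,px,z,cal=None):
    c=cal or get_calibration(name);M=c["camera_from_world"]
    px=np.array(px,float).reshape(-1,1,2)
    z=np.broadcast_to(z,(len(px),))
    u=cv2.undistortPoints(px,c["K"],c["D"]).reshape(-1,2)
    d=np.c_[u,np.ones(len(u))]@M[:3,:3]; o=-M[:3,:3].T@M[:3,3]
    return o+d*((z-o[2])/d[:,2])[:,None]
def proj(name,P,cal=None):
    c=cal or get_calibration(name);M=c["camera_from_world"]
    return cv2.projectPoints(np.array(P,float),cv2.Rodrigues(M[:3,:3])[0],M[:3,3],c["K"],c["D"])[0].reshape(-1,2)
def crop(im,x0,y0,x1,y1,k,fn):
    cv2.imwrite(fn,cv2.resize(im[y0:y1,x0:x1,::-1],None,fx=k,fy=k,interpolation=cv2.INTER_CUBIC))
def frame(O,yaw,P):
    P=np.array(P,float).reshape(-1,3);return R.from_euler('z',yaw).apply(P)+np.array(O)
E
python3 - <<'E'
import cv2
im=cv2.imread('pics/top0.png');cv2.imwrite('pics/top0b.png',cv2.resize(im,(800,500),interpolation=cv2.INTER_CUBIC))
E
```

```text
(no output)
```

View pics/top0b.png

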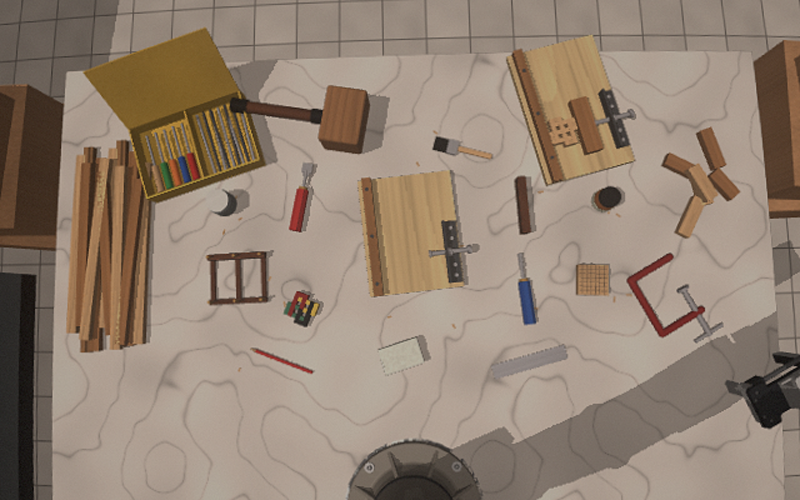

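The board is centred at about (412,232) and the rest at (240,278), on the left. Chisel (300,198), gouge (527,290), strip (524,205), blank (593,280), sample (302,308), jar (607,197). Next I take closer crops.

Run:
```python
import cv2
im=cv2.imread('pics/top0.png')
cv2.imwrite('pics/c1.png',cv2.resize(im[120:270,155:315],None,fx=5,fy=5,interpolation=cv2.INTER_CUBIC)[:, :800][:750])
a=im[120:270,155:385]
cv2.imwrite('pics/c1.png',cv2.resize(im[120:268,155:355],None,fx=4,fy=4,interpolation=cv2.INTER_CUBIC))
cv2.imwrite('pics/c2.png',cv2.resize(im[120:268,320:520],None,fx=4,fy=4,interpolation=cv2.INTER_CUBIC))
```

```text
(no output)
```

View pics/c1.png

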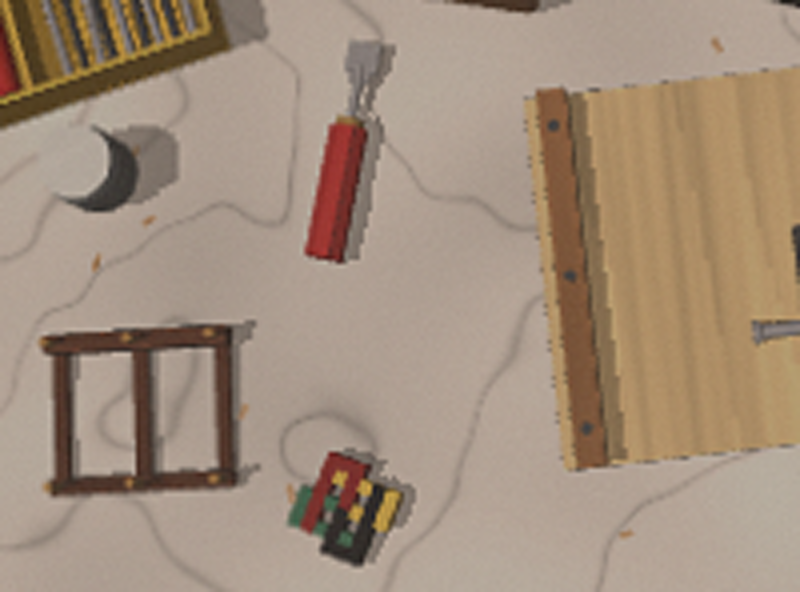

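View pics/c2.png

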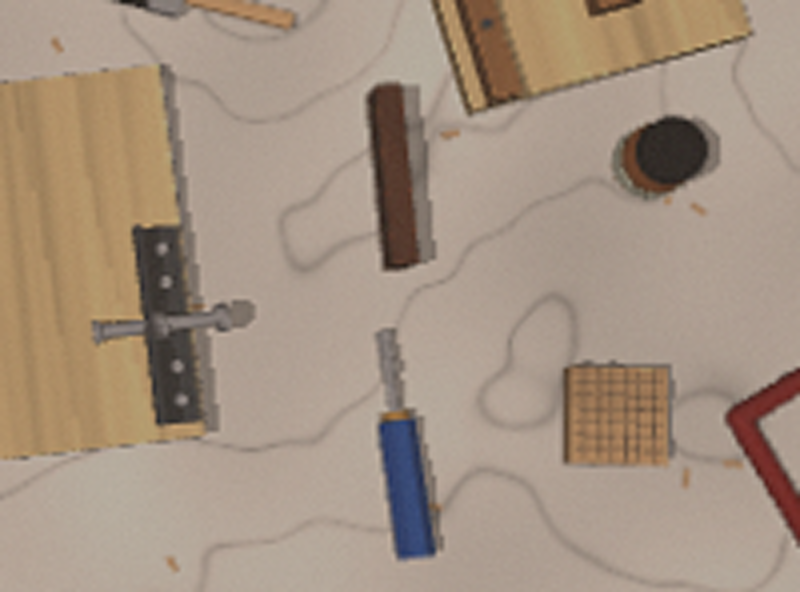

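Rest, sample and chisel are in the first crop; strip, gouge, blank and jar in the second. Converting the pixels to positions.

Run:
```python
from h import *
np.set_printoptions(precision=4,suppress=True)
def c(o,l): return np.array(l)/4+np.array(o)
A=(155-.4,120-.4);B=(320-.4,120-.4)
def sh(n,P): print(n,*[list(np.round(p[:2],4)) for p in P])
yaw=lambda a,b: np.arctan2(b[1]-a[1],b[0]-a[0])
b=np.r_[w("top",c(A,[(527,98),(570,470)]),.018),w("top",c(B,[(163,65),(205,435)]),.018)]
sh("board",b);print(np.linalg.norm(b[0]-b[1]),np.linalg.norm(b[0]-b[2]),b.mean(0),yaw(b[1],b[0]),yaw(b[3],b[2]))
f=w("top",c(A,[(567,88),(607,467)]),.04);sh("fence",f);print(yaw(f[1],f[0]))
t=w("top",c(B,[(94,330)]),.028);sh("tip",t)
r=w("top",c(A,[(46,343),(126,337),(208,331),(51,487),(130,482),(214,478)]),.036);sh("rest",r)
fm,nm=r[:3].mean(0),r[3:].mean(0);ya=yaw(nm,fm);print("rest O",nm+(fm-nm)*28/96,ya,yaw(r[2],r[0])-np.pi/2,np.linalg.norm(fm-nm))
for n,o,P in (("chisel",A,[(325,260),(347,120),(370,42)]),("gouge",B,[(417,556),(397,415),(387,330)])):
    p=w("top",c(o,P),[.016,.016,.012]);sh(n,p);print((p[0]+p[1])/2,yaw(p[0],p[2]),yaw(p[0],p[1]),np.linalg.norm(p[1]-p[0]),np.linalg.norm(p[2]-p[0]))
s=w("top",c(B,[(370,90),(402,84),(417,263),(386,268)]),.036);sh("strip",s);print(s.mean(0),yaw(s[3],s[0]),yaw(s[2],s[1]))
k=w("top",c(B,[(566,366),(669,366),(670,463),(566,464)]),.022);sh("blank",k);print(k.mean(0),yaw(k[3],k[0]),yaw(k[2],k[1]))
m=w("top",c(A,[(290,522),(333,455),(402,490),(360,565),(346,508)]),.018);sh("sample",m)
j=w("top",c(B,[(672,151)]),.062);sh("jar",j)
```

```text
board [np.float64(0.6935), np.float64(0.1051)] [np.float64(0.444), np.float64(0.0797)] [np.float64(0.7109), np.float64(-0.0941)] [np.float64(0.4629), np.float64(-0.1144)]
0.2508144501377267 0.19991702639670061 [ 0.5778 -0.0059  0.018 ] 0.10132842799527238 0.08167180934156557
fence [np.float64(0.6945), np.float64(0.0762)] [np.float64(0.4452), np.float64(0.054)]
0.0891570144607397
tip [np.float64(0.5327), np.float64(-0.0431)]
rest [np.float64(0.5339), np.float64(0.4257)] [np.float64(0.5367), np.float64(0.3713)] [np.float64(0.5394), np.float64(0.3161)] [np.float64(0.4387), np.float64(0.4212)] [np.float64(0.4411), np.float64(0.3679)] [np.float64(0.4428), np.float64(0.3117)]
rest O [0.4688 0.3681 0.036 ] 0.042686562350673266 0.05067605282827592 0.09586400527074508
chisel [np.float64(0.5873), np.float64(0.2425)] [np.float64(0.6824), np.float64(0.2276)] [np.float64(0.7369), np.float64(0.2127)]
[0.6349 0.2351 0.016 ] -0.1965802275701498 -0.15558286544983652 0.0961936815378738 0.15255581147182637
gouge [np.float64(0.3808), np.float64(-0.2508)] [np.float64(0.4732), np.float64(-0.2412)] [np.flo
[... 174 characters left out ...]
4(-0.2286)] [np.float64(0.6901), np.float64(-0.2499)] [np.float64(0.571), np.float64(-0.2544)] [np.float64(0.5682), np.float64(-0.234)]
[ 0.6289 -0.2417  0.036 ] 0.04560122032028506 0.0375580913090566
blank [np.float64(0.5024), np.float64(-0.3527)] [np.float64(0.5008), np.float64(-0.4211)] [np.float64(0.4372), np.float64(-0.4184)] [np.float64(0.4383), np.float64(-0.3496)]
[ 0.4697 -0.3855  0.022 ] -0.048030186371630604 -0.042792941004109075
sample [np.float64(0.4132), np.float64(0.2659)] [np.float64(0.4568), np.float64(0.2369)] [np.float64(0.433), np.float64(0.191)] [np.float64(0.3842), np.float64(0.2193)] [np.float64(0.4218), np.float64(0.2284)]
jar [np.float64(0.6367), np.float64(-0.4171)]
```

```bash
cat > go.py <<'E'
import sys
from h import *
x,y,z,psi=map(float,sys.argv[1:5])
s=read_state();Rc=R.from_rotvec(s["ee_rot"])
Rt=R.from_matrix(np.array([[np.cos(psi),np.sin(psi),0],[np.sin(psi),-np.cos(psi),0],[0,0,-1]]))
f=lambda v:[round(float(a),2) for a in v]
print("pos",f(s["eef_pos"]*1000),"t",round(s["time"],2),"w",round(s["gripper_width"]*1000,1),"F",f(s["wrist_force"]))
print("now-axes dp",f(Rc.inv().apply(np.array([x,y,z])-s["eef_pos"])*1000),"dr",f((Rc.inv()*Rt).as_rotvec(degrees=True)))
print("target-axes dp",f(Rt.inv().apply(np.array([x,y,z])-s["eef_pos"])*1000))
E
python3 go.py .4697 -.3855 .13 1.526
```

```text
pos [293.86, -607.26, 173.64] t 0.15 w 94.1 F [0.61, -0.43, 0.27]
now-axes dp [254.88, -122.99, 43.74] dr [-0.05, -0.03, -61.61]
target-axes dp [229.42, 165.73, 43.64]
```

```bash
python3 -m handwheel '{"dp":[[25.5,-12.3,4.4],[25.5,-12.3,4.4],[25.5,-12.3,4.4],[25.5,-12.3,4.4],[25.5,-12.3,4.4],[25.5,-12.3,4.4],[25.5,-12.3,4.4],[25.5,-12.3,4.4],[25.5,-12.3,4.4],[25.5,-12.3,4.4]],"dr":[[0,0,0],[0,0,0],[0,0,0],[0,0,0],[0,0,0],[0,0,0],[0,0,0],[0,0,0],[0,0,0],[0,0,0]],"grip":[-1,-1,-1,-1,-1,-1,-1,-1,-1,-1]}'
python3 -m handwheel '{"dp":[[0,0,0],[0,0,0],[0,0,0],[0,0,0],[0,0,0],[0,0,0],[0,0,0],[0,0,0],[0,0,0],[0,0,0]],"dr":[[0,0,-6.16],[0,0,-6.16],[0,0,-6.16],[0,0,-6.16],[0,0,-6.16],[0,0,-6.16],[0,0,-6.16],[0,0,-6.16],[0,0,-6.16],[0,0,-6.16]],"grip":[-1,-1,-1,-1,-1,-1,-1,-1,-1,-1]}'
python3 - <<'E'
from h import *
cv2.imwrite("pics/w1.png",grab_frame("wrist")[:,:,::-1])
c=get_calibration("wrist")
print(proj("wrist",frame((.4697,-.3855,0),-.045,[(a,b,.022) for a,b in((-.032,-.032),(.032,-.032),(.032,.032),(-.032,.032))]),c))
E
python3 go.py .4697 -.3855 .03 1.526
```

```text
time: 0.98
eef_pos: [0.4705, -0.3845, 0.1299]
ee_rot: [-3.062, -0.702, 0.0]
wrist_force: [0.6, 0.0, 0.4]
gripper_width: 0.094
gripper_force: 0.0
time: 1.82
eef_pos: [0.4698, -0.3857, 0.13]
ee_rot: [-2.265, -2.177, 0.0]
wrist_force: [-0.5, -0.1, 1.2]
gripper_width: 0.0938
gripper_force: 0.0
[[290.66383869 221.31230414]
 [349.89642409 222.00785941]
 [352.16597161 162.86607369]
 [289.91475011 162.10958415]]
pos [469.77, -385.72, 129.93] t 1.87 w 94.0 F [0.15, -0.07, 0.06]
now-axes dp [0.19, -0.03, 99.93] dr [-0.03, -0.01, 0.77]
target-axes dp [0.21, -0.07, 99.93]
```

View pics/w1.png

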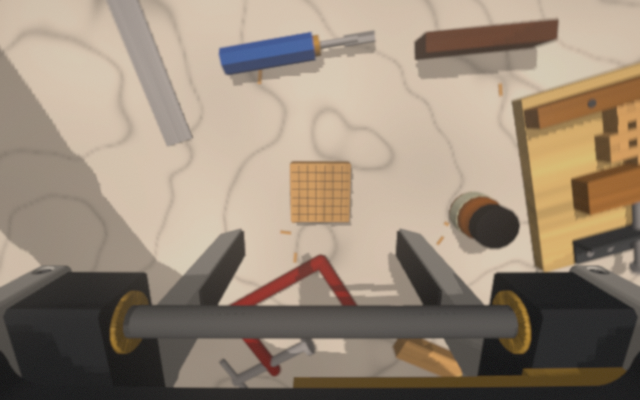

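The blank covers pixels (291–351, 161–223), within about 1 px of the prediction, so I grasp it.

```bash
python3 -m handwheel '{"dp":[[0,0,21],[0,0,21],[0,0,21],[0,0,21],[0,0,21],[0,0,17],[0,0,3.5],[0,0,0]],"dr":[[0,0,0.8],[0,0,0],[0,0,0],[0,0,0],[0,0,0],[0,0,0],[0,0,0],[0,0,0]],"grip":[-1,-1,-1,-1,-1,-1,-1,-1]}' 25
python3 -m handwheel '{"dp":[[0,0,0],[0,0,0],[0,0,0],[0,0,0],[0,0,0],[0,0,0],[0,0,0]],"dr":[[0,0,0],[0,0,0],[0,0,0],[0,0,0],[0,0,0],[0,0,0],[0,0,0]],"grip":[1,1,1,1,1,1,1]}' 25
python3 -m handwheel '{"dp":[[0,0,-12],[0,0,-20],[0,0,-30],[0,0,-30],[0,0,-20]],"dr":[[0,0,0],[0,0,0],[0,0,0],[0,0,0],[0,0,0]],"grip":[1,1,1,1,1]}' 25
python3 - <<'E'
from h import *
for n,P in (("blank",(-.05,.037,0)),("strip",(-.05,-.006,0)),("sample",(.049,.038,0)),("tip",(-.05,-.034,0))):
    print(n,frame((.5778,-.006,.018),.091,P))
E
python3 go.py .5246 .0263 .13 1.662
```

```text
time: 2.53
eef_pos: [0.4693, -0.3852, 0.0036]
ee_rot: [-2.286, -2.152, 0.001]
wrist_force: [-0.3, -1.0, -0.7]
gripper_width: 0.094
gripper_force: 0.0
time: 3.12
eef_pos: [0.4701, -0.3858, 0.0049]
ee_rot: [2.286, 2.155, 0.0]
wrist_force: [-0.0, -0.7, -0.3]
gripper_width: 0.0506
gripper_force: 0.0
time: 3.53
eef_pos: [0.4707, -0.3861, 0.1204]
ee_rot: [2.284, 2.154, 0.001]
wrist_force: [0.8, 0.1, 0.6]
gripper_width: 0.0174
gripper_force: 0.0
blank [[0.52464453 0.02630318 0.018     ]]
strip [[ 0.52855213 -0.0165189   0.018     ]]
sample [[0.62314403 0.03629562 0.018     ]]
tip [[ 0.53109661 -0.04440304  0.018     ]]
pos [470.73, -386.1, 120.35] t 3.53 w 17.4 F [0.8, 0.07, 0.63]
now-axes dp [414.84, 29.56, -10.09] dr [0.12, 0.08, -8.59]
target-axes dp [405.78, 91.21, -9.65]
```

Fingers closed past 64 mm, so the grasp missed. Looking.

```bash
python3 -m handwheel '{"dp":[[0,0,0],[0,0,0],[0,0,0],[0,0,0],[0,0,0],[0,0,0],[0,0,0],[0,0,0]],"dr":[[0,0,0],[0,0,0],[0,0,0],[0,0,0],[0,0,0],[0,0,0],[0,0,0],[0,0,0]],"grip":[-1,-1,-1,-1,-1,-1,-1,-1]}'
python3 - <<'E'
from h import *
s=read_state()
c=get_calibration("wrist")
cv2.imwrite("pics/w2.png",grab_frame("wrist")[:,:,::-1])
print(proj("wrist",[s["eef_pos"],[.4697,-.3855,.022]],c))
M=c["camera_from_world"];print(-M[:3,:3].T@M[:3,3],M[2,:3],s["eef_pos"])
E
```

```text
time: 4.2
eef_pos: [0.4699, -0.3856, 0.1163]
ee_rot: [-2.285, -2.155, 0.0]
wrist_force: [0.2, 0.5, 0.7]
gripper_width: 0.0674
gripper_force: 0.0
[[320.95598091 227.35306113]
 [320.59034309 195.97283383]]
[ 0.47395207 -0.31152852  0.32559131] [-0.01636522 -0.25308903 -0.96730457] [ 0.46989221 -0.385627    0.1163039 ]
```

View pics/w2.png

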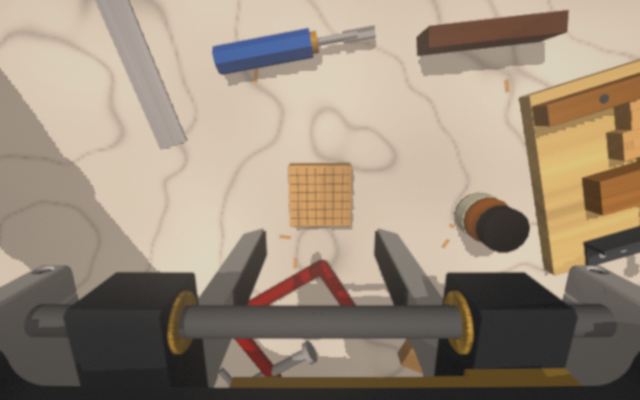

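```bash
python3 - <<'E'
from h import *
np.set_printoptions(precision=4,suppress=True)
s=read_state();c=get_calibration("wrist");print(s["gripper_width"],s["eef_pos"])
for z in (.116,.126,.136,.146,.156): print(z,w("wrist",[(265,231),(265,252),(376,231),(376,250)],z,c)[:,:2].ravel())
E
python3 - <<'E'
import cv2
im=cv2.imread('pics/w2.png');cv2.imwrite('pics/w2c.png',cv2.resize(im[200:330,180:460],None,fx=2.8,fy=2.8,interpolation=cv2.INTER_CUBIC))
E
```

```text
0.07101674123670408 [ 0.4699 -0.3857  0.1164]
0.116 [ 0.4295 -0.3862  0.4278 -0.4024  0.5093 -0.391   0.5091 -0.4058]
0.126 [ 0.4316 -0.3826  0.43   -0.3981  0.5076 -0.3872  0.5074 -0.4013]
0.136 [ 0.4338 -0.379   0.4322 -0.3938  0.506  -0.3834  0.5058 -0.3968]
0.146 [ 0.4359 -0.3755  0.4344 -0.3894  0.5043 -0.3796  0.5041 -0.3923]
0.156 [ 0.438  -0.3719  0.4366 -0.3851  0.5026 -0.3758  0.5024 -0.3878]
```

View pics/w2c.png

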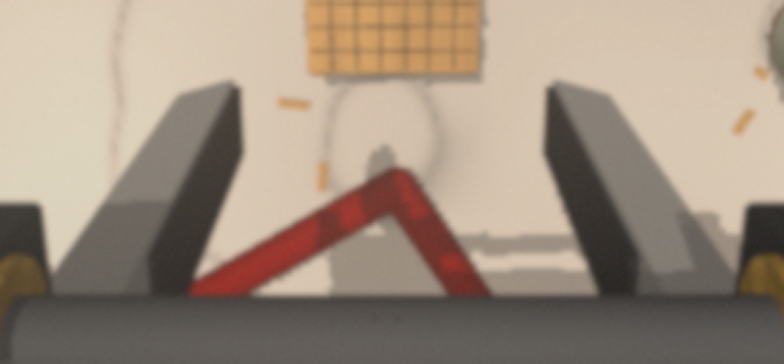

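The fingertips retract as the jaws open: about 22 mm above the TCP at 71 mm opening. They passed over the blank, so I regrasp with the TCP at z ≈ -15 mm.

```bash
python3 -m handwheel '{"dp":[[0,0,0],[0,0,21],[0,0,21],[0,0,21],[0,0,21],[0,0,21],[0,0,15],[0,0,7],[0,0,4],[0,0,0]],"dr":[[0,0,0],[0,0,0],[0,0,0],[0,0,0],[0,0,0],[0,0,0],[0,0,0],[0,0,0],[0,0,0],[0,0,0]],"grip":[-1,-1,-1,-1,-1,-1,-1,-1,-1,-1]}' 25
python3 -m handwheel '{"dp":[[0,0,0],[0,0,0],[0,0,0],[0,0,0],[0,0,0],[0,0,0],[0,0,0]],"dr":[[0,0,0],[0,0,0],[0,0,0],[0,0,0],[0,0,0],[0,0,0],[0,0,0]],"grip":[1,1,1,1,1,1,1]}' 25
```

```text
time: 5.08
eef_pos: [0.4699, -0.3856, -0.0146]
ee_rot: [-2.285, -2.155, 0.0]
wrist_force: [-0.0, -0.1, -0.3]
gripper_width: 0.0942
gripper_force: 0.0
time: 5.67
eef_pos: [0.4702, -0.3859, -0.0139]
ee_rot: [2.286, 2.155, 0.0]
wrist_force: [-1.2, 0.2, 6.6]
gripper_width: 0.0635
gripper_force: 25.0
```

```bash
python3 -m handwheel '{"dp":[[0,0,-10],[0,0,-20],[0,0,-30],[0,0,-30],[0,0,-30],[0,0,-10],[0,0,0]],"dr":[[0,0,0],[0,0,0],[0,0,0],[0,0,0],[0,0,0],[0,0,0],[0,0,0]],"grip":[1,1,1,1,1,1,1]}' 25
python3 go.py .5246 .0223 .115 1.662
```

```text
time: 6.25
eef_pos: [0.4714, -0.3868, 0.1191]
ee_rot: [2.283, 2.152, 0.001]
wrist_force: [-0.0, 0.7, -1.3]
gripper_width: 0.0632
gripper_force: 25.0
pos [471.37, -386.76, 119.11] t 6.25 w 63.2 F [-0.01, 0.7, -1.34]
now-axes dp [411.5, 28.98, 3.11] dr [0.22, 0.17, -8.61]
target-axes dp [402.51, 90.27, 4.11]
```

```bash
python3 -m handwheel '{"dp":[[0,0,0],[0,0,0],[10,2.3,0],[25,5.6,0],[25,5.6,0],[25,5.6,0],[25,5.6,0],[25,5.6,0],[25,5.6,0],[25,5.6,0]],"dr":[[0,0,-4.3],[0,0,-4.3],[0,0,0],[0,0,0],[0,0,0],[0,0,0],[0,0,0],[0,0,0],[0,0,0],[0,0,0]],"grip":[1,1,1,1,1,1,1,1,1,1]}' 25
python3 -m handwheel '{"dp":[[25,5.6,0],[25,5.6,0],[25,5.6,0],[25,5.6,0],[25,5.6,0],[25,5.6,0],[25,5.6,0],[25,5.6,0],[12,3,0],[0,0,0]],"dr":[[0,0,0],[0,0,0],[0,0,0],[0,0,0],[0,0,0],[0,0,0],[0,0,0],[0,0,0],[0,0,0],[0,0,0]],"grip":[1,1,1,1,1,1,1,1,1,1]}' 25
python3 - <<'E'
from h import *
c=get_calibration("wrist")
cv2.imwrite("pics/w3.png",grab_frame("wrist")[:,:,::-1])
B=lambda P:frame((.5778,-.006,0),.091,P)
print(proj("wrist",B([(-.05,-.034,.028),(-.05,-.034,.036),(.125,.07,.04),(.125,.07,.018),(-.125,.07,.04),(0,.07,.04),(.125,-.1,.018)]),c).round(0).tolist())
E
python3 go.py .5246 .0223 .03 1.662
```

```text
time: 7.08
eef_pos: [0.4937, -0.1955, 0.1148]
ee_rot: [-2.12, -2.317, 0.001]
wrist_force: [0.7, -0.8, -0.8]
gripper_width: 0.0636
gripper_force: 25.0
time: 7.92
eef_pos: [0.522, 0.0217, 0.115]
ee_rot: [-2.115, -2.321, -0.0]
wrist_force: [-0.1, 0.5, -0.7]
gripper_width: 0.0634
gripper_force: 25.0
[[324.0, 260.0], [324.0, 263.0], [513.0, 162.0], [500.0, 159.0], [243.0, 162.0], [378.0, 162.0], [478.0, 310.0]]
pos [521.91, 19.68, 114.9] t 7.97 w 63.3 F [-0.34, -0.78, -0.74]
now-axes dp [2.31, 3.02, 84.9] dr [-0.07, -0.04, 0.05]
target-axes dp [2.37, 2.91, 84.9]
```

View pics/w3.png

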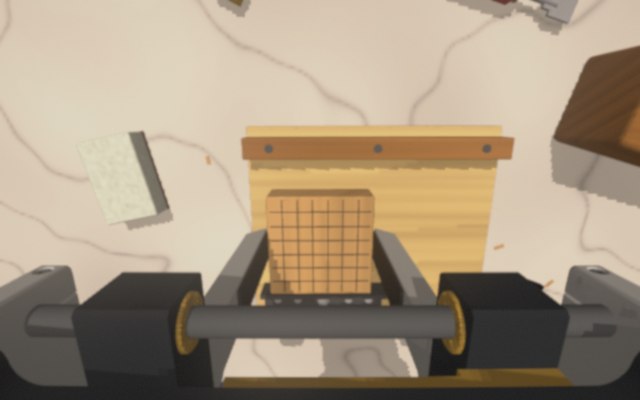

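The fence's inner edge is at row ~160 and its ends at columns 242/513, agreeing with my board pose to within 2 px. The blank is held square. I lower it, then push it to the fence.

```bash
python3 -m handwheel '{"dp":[[2.3,3,0],[0,0,20],[0,0,25],[0,0,25],[0,0,20],[0,0,12],[0,0,4],[0,0,0]],"dr":[[0,0,0],[0,0,0],[0,0,0],[0,0,0],[0,0,0],[0,0,0],[0,0,0],[0,0,0]],"grip":[1,1,1,1,1,1,1,1]}' 25
python3 go.py .5246 .0263 .004 1.662
```

```text
time: 8.63
eef_pos: [0.5251, 0.0199, 0.0091]
ee_rot: [-2.118, -2.318, 0.002]
wrist_force: [-0.7, 0.8, -0.8]
gripper_width: 0.0638
gripper_force: 25.0
pos [525.08, 19.89, 9.06] t 8.63 w 63.8 F [-0.71, 0.83, -0.78]
now-axes dp [6.43, 0.11, 5.06] dr [-0.08, -0.01, -0.06]
target-axes dp [6.43, 0.11, 5.06]
```

```bash
python3 -m handwheel '{"dp":[[0,0,2],[0,0,0],[0,0,0]],"dr":[[0,0,0],[0,0,0],[0,0,0]],"grip":[1,1,1]}' 25 | sed -n '2p;4p'
python3 -m handwheel '{"dp":[[0,0,1.5],[0,0,0],[0,0,0]],"dr":[[0,0,0],[0,0,0],[0,0,0]],"grip":[1,1,1]}' 25| sed -n '2p;4p'
python3 -m handwheel '{"dp":[[3.5,0,0],[0,0,0],[0,0,0]],"dr":[[0,0,0],[0,0,0],[0,0,0]],"grip":[1,1,1]}' 25| sed -n '2p;4p'
```

```text
eef_pos: [0.5262, 0.0202, 0.0086]
wrist_force: [0.1, -0.2, -0.6]
eef_pos: [0.5256, 0.0203, 0.0064]
wrist_force: [-0.5, 0.6, -1.2]
eef_pos: [0.5252, 0.0241, 0.0063]
wrist_force: [-0.6, 0.4, -0.6]
```

```bash
python3 -m handwheel '{"dp":[[0,0,1.5],[0,0,0],[0,0,0]],"dr":[[0,0,0],[0,0,0],[0,0,0]],"grip":[1,1,1]}' 25 | sed -n '2p;4p'
python3 -m handwheel '{"dp":[[0,0,1],[0,0,0],[0,0,0]],"dr":[[0,0,0],[0,0,0],[0,0,0]],"grip":[1,1,1]}' 25| sed -n '2p;4p'
python3 -m handwheel '{"dp":[[2,0,0],[0,0,0],[0,0,0]],"dr":[[0,0,0],[0,0,0],[0,0,0]],"grip":[1,1,1]}' 25| sed -n '2p;4p'
```

```text
eef_pos: [0.5251, 0.0238, 0.0046]
wrist_force: [-0.1, -0.5, -0.7]
eef_pos: [0.5253, 0.0237, 0.0041]
wrist_force: [-3.8, -0.2, 9.6]
eef_pos: [0.5254, 0.0253, 0.0041]
wrist_force: [-1.2, -2.5, 7.2]
```

```bash
for i in 1; do python3 -m handwheel '{"dp":[[1.2,0,-0.5],[0,0,0],[0,0,0]],"dr":[[0,0,0],[0,0,0],[0,0,0]],"grip":[1,1,1]}' 25 | sed -n '2p;4p'; done
python3 -m handwheel '{"dp":[[1.2,0,0],[0,0,0],[0,0,0]],"dr":[[0,0,0],[0,0,0],[0,0,0]],"grip":[1,1,1]}' 25| sed -n '2p;4p'
python3 -m handwheel '{"dp":[[1,0,0],[0,0,0],[0,0,0]],"dr":[[0,0,0],[0,0,0],[0,0,0]],"grip":[1,1,1]}' 25| sed -n '2p;4p'
```

```text
eef_pos: [0.5249, 0.0272, 0.0042]
wrist_force: [-0.1, 0.4, -0.4]
eef_pos: [0.5248, 0.0283, 0.0042]
wrist_force: [-0.2, 0.9, -1.1]
eef_pos: [0.5247, 0.0292, 0.0042]
wrist_force: [-0.1, 0.3, -0.8]
```

```bash
python3 -m handwheel '{"dp":[[1,0,0],[0,0,0],[0,0,0]],"dr":[[0,0,0],[0,0,0],[0,0,0]],"grip":[1,1,1]}' 25 | sed -n '2p;4p'
python3 -m handwheel '{"dp":[[1,0,0],[0,0,0],[0,0,0]],"dr":[[0,0,0],[0,0,0],[0,0,0]],"grip":[1,1,1]}' 25| sed -n '2p;4p'
```

```text
eef_pos: [0.5246, 0.0301, 0.0042]
wrist_force: [-0.2, -1.2, -1.2]
eef_pos: [0.5246, 0.0302, 0.0042]
wrist_force: [1.5, -5.5, -0.3]
```

```bash
python3 -m handwheel '{"dp":[[0.8,0,0],[0,0,0],[0,0,0],[0,0,0],[0,0,0],[0,0,0],[0,0,0],[0,0,-10],[0,0,-30],[0,0,-30]],"dr":[[0,0,0],[0,0,0],[0,0,0],[0,0,0],[0,0,0],[0,0,0],[0,0,0],[0,0,0],[0,0,0],[0,0,0]],"grip":[1,1,1,-1,-1,-1,-1,-1,-1,-1]}' 25
python3 -m handwheel '{"dp":[[0,0,-30],[0,0,-20],[0,0,0],[0,0,0]],"dr":[[0,0,0],[0,0,0],[0,0,0],[0,0,0]],"grip":[-1,-1,-1,-1]}' 25
python3 - <<'E'
from h import *
np.set_printoptions(precision=4,suppress=True)
c=get_calibration("wrist")
im=grab_frame("wrist");crop(im,200,60,520,300,2.5,"pics/w4.png")
B=lambda P:frame((.5785,-.0045,0),.091,P)
print((proj("wrist",B([(-.05,-.034,.028),(-.05,-.034,.036),(.125,.07,.04),(-.125,.07,.04),(-.082,.07,.04),(-.082,.006,.04),(-.018,.006,.04),(-.018,.07,.04)]),c)-[200,60])*2.5)
np.save("cal4.npy",c["camera_from_world"])
E
```

```text
time: 12.22
eef_pos: [0.5234, 0.0323, 0.0749]
ee_rot: [-2.116, -2.32, 0.002]
wrist_force: [0.8, 0.7, 1.0]
gripper_width: 0.094
gripper_force: 0.0
time: 12.55
eef_pos: [0.5252, 0.0321, 0.1258]
ee_rot: [2.117, 2.319, 0.003]
wrist_force: [-0.1, 0.6, -1.0]
gripper_width: 0.0944
gripper_force: 0.0
[[300.545  506.7598]
 [300.5959 515.179 ]
 [752.5875 272.4371]
 [105.3034 273.3157]
 [217.0289 273.0454]
 [221.5872 429.8158]
 [379.3577 429.4663]
 [383.438  272.7341]]
```

View pics/w4.png

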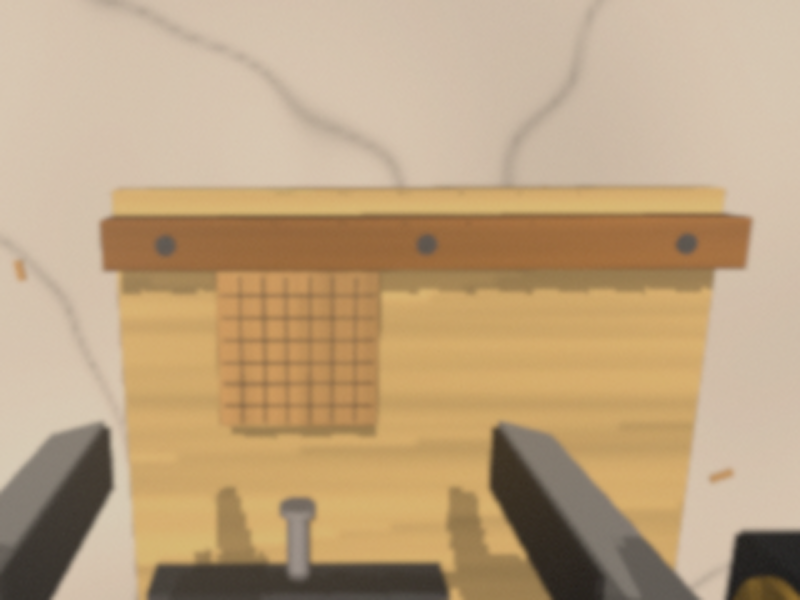

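The blank lies flush on the fence, columns 217–380, centre ~298; the screw pad is at column ~298, so it is centred. Now the strip.

```bash
python3 -m handwheel '{"dp":[[0,0,0],[0,0,0],[0,0,0],[0,0,0],[0,0,0],[0,0,0],[0,0,0],[0,0,0],[0,0,0],[0,0,0]],"dr":[[0,0,7.1],[0,0,7.1],[0,0,7.1],[0,0,7.1],[0,0,7.1],[0,0,7.1],[0,0,7.1],[0,0,7.1],[0,0,7.1],[0,0,7.1]],"grip":[0.5,0.5,0.5,0.5,0.5,0.57,0.57,0.57,0.57,0.57]}' 25
python3 -m handwheel '{"dp":[[0,0,0],[0,0,0],[0,0,0]],"dr":[[0,0,7.1],[0,0,7.1],[0,0,7.1]],"grip":[0.57,0.57,0.57]}' 25
python3 go.py .6289 -.2417 .125 .041
```

```text
time: 13.43
eef_pos: [0.5236, 0.032, 0.123]
ee_rot: [-3.073, -0.65, 0.003]
wrist_force: [-0.3, 0.0, -1.0]
gripper_width: 0.0308
gripper_force: 0.0
time: 13.68
eef_pos: [0.5236, 0.032, 0.123]
ee_rot: [3.141, 0.071, -0.003]
wrist_force: [-0.1, 0.2, -0.3]
gripper_width: 0.0205
gripper_force: 0.0
pos [523.61, 32.01, 123.0] t 13.68 w 20.5 F [-0.13, 0.24, -0.32]
now-axes dp [92.8, 278.19, -2.2] dr [0.0, 0.13, 0.24]
target-axes dp [93.98, 277.79, -2.0]
```

```bash
python3 -m handwheel '{"dp":[[8,25,0],[8,25,0],[8,25,0],[8,25,0],[8,25,0],[8,25,0],[8,25,0],[8,25,0],[8,25,0],[8,25,0]],"dr":[[0,0,0],[0,0,0],[0,0,0],[0,0,0],[0,0,0],[0,0,0],[0,0,0],[0,0,0],[0,0,0],[0,0,0]],"grip":[0.57,0.57,0.57,0.57,0.57,0.57,0.57,0.57,0.57,0.57]}' 25 >/dev/null
python3 -m handwheel '{"dp":[[13.5,28,0],[0,0,0],[0,0,0]],"dr":[[0,0,0],[0,0,0],[0,0,0]],"grip":[0.57,0.57,0.57]}' 25
python3 - <<'E'
from h import *
np.set_printoptions(precision=3,suppress=True)
c=get_calibration("wrist");s=read_state();p=s["eef_pos"];Rc=R.from_rotvec(s["ee_rot"])
im=grab_frame("wrist");crop(im,200,100,440,280,3.3,"pics/w5.png")
f=lambda P:(proj("wrist",P,c)-[200,100])*3.3
print(f(frame((.6289,-.2417,0),.041,[(a,b,.036) for a,b in((-.06,-.009),(.06,-.009),(.06,.009),(-.06,.009))])))
for h in (0,5,10): print(h,f(p+Rc.apply(np.array([(8,10,-h),(8,-10,-h),(-8,10,-h),(-8,-10,-h)])/1000)).ravel())
E
python3 go.py .6289 -.2417 .025 .041
```

```text
time: 14.77
eef_pos: [0.6313, -0.2422, 0.1222]
ee_rot: [-3.14, -0.077, 0.004]
wrist_force: [-0.3, 1.4, 0.3]
gripper_width: 0.0201
gripper_force: 0.0
[[424.316 511.617]
 [429.942 122.386]
 [366.599 121.982]
 [367.058 511.275]]
0 [446.391 380.123 353.269 380.285 445.597 449.995 354.19  450.152]
5 [447.526 387.22  352.304 387.385 446.693 458.503 353.263 458.664]
10 [448.714 394.644 351.293 394.813 447.838 467.397 352.294 467.56 ]
pos [631.25, -240.68, 122.54] t 14.82 w 20.4 F [-0.52, 0.62, -0.36]
now-axes dp [-2.17, 1.01, 97.54] dr [-0.06, 0.13, 0.55]
target-axes dp [-2.39, 0.92, 97.54]
```

View pics/w5.png

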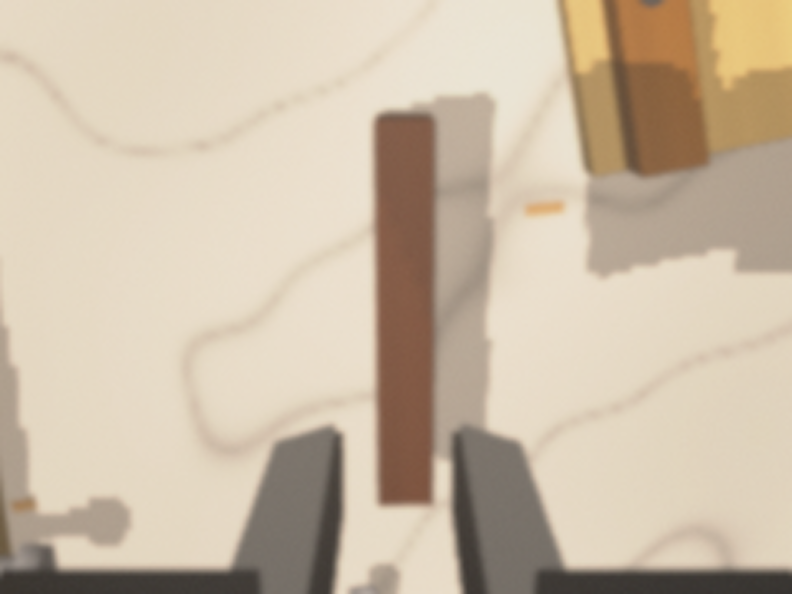

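The strip is at columns 377–433, rows 116–503, about 2–3 mm from the estimate. The visible fingertips again sit well behind the nominal TCP, so I'll straddle the strip and touch the table gently to find their true length.

```bash
python3 -m handwheel '{"dp":[[0,3.5,0],[0,0,20],[0,0,25],[0,0,25],[0,0,25],[0,0,17],[0,0,10],[0,0,0]],"dr":[[0,0,0.4],[0,0,0],[0,0,0],[0,0,0],[0,0,0],[0,0,0],[0,0,0],[0,0,0]],"grip":[0,0,0,0,0,0,0,0]}' 25
python3 -m handwheel '{"dp":[[0,0,4],[0,0,4],[0,0,4],[0,0,0],[0,0,0]],"dr":[[0,0,0],[0,0,0],[0,0,0],[0,0,0],[0,0,0]],"grip":[0,0,0,0,0]}' 25 | sed -n '2p;4p'
python3 -m handwheel '{"dp":[[0,0,2],[0,0,0],[0,0,0]],"dr":[[0,0,0],[0,0,0],[0,0,0]],"grip":[0,0,0]}' 25| sed -n '2p;4p'
```

```text
time: 15.48
eef_pos: [0.6308, -0.2431, 0.0]
ee_rot: [-3.139, -0.071, 0.005]
wrist_force: [-0.3, 0.1, 0.1]
gripper_width: 0.0468
gripper_force: 0.0
eef_pos: [0.6324, -0.2445, -0.0095]
wrist_force: [-0.0, 0.4, -0.3]
eef_pos: [0.6322, -0.2444, -0.0117]
wrist_force: [-0.2, 0.2, -0.4]
```

```bash
python3 -m handwheel '{"dp":[[0,0,2],[0,0,0],[0,0,0]],"dr":[[0,0,0],[0,0,0],[0,0,0]],"grip":[0,0,0]}' 25 | sed -n '2p;4p'
python3 -m handwheel '{"dp":[[0,0,2],[0,0,0],[0,0,0]],"dr":[[0,0,0],[0,0,0],[0,0,0]],"grip":[0,0,0]}' 25| sed -n '2p;4p'
python3 -m handwheel '{"dp":[[0,0,2],[0,0,0],[0,0,0]],"dr":[[0,0,0],[0,0,0],[0,0,0]],"grip":[0,0,0]}' 25| sed -n '2p;4p'
```

```text
eef_pos: [0.6321, -0.2444, -0.0139]
wrist_force: [-0.0, 0.2, 0.1]
eef_pos: [0.6321, -0.2444, -0.016]
wrist_force: [-0.1, -0.6, -0.6]
eef_pos: [0.6322, -0.2443, -0.018]
wrist_force: [-0.0, -0.3, 1.0]
```

```bash
python3 -m handwheel '{"dp":[[0,0,1.5],[0,0,0],[0,0,0]],"dr":[[0,0,0],[0,0,0],[0,0,0]],"grip":[0,0,0]}' 25 | sed -n '2p;4p'
python3 -m handwheel '{"dp":[[0,0,1.5],[0,0,0],[0,0,0]],"dr":[[0,0,0],[0,0,0],[0,0,0]],"grip":[0,0,0]}' 25| sed -n '2p;4p'
```

```text
eef_pos: [0.6322, -0.2444, -0.0194]
wrist_force: [1.0, -0.5, -0.2]
eef_pos: [0.6322, -0.2443, -0.0209]
wrist_force: [-0.6, 0.6, -0.5]
```

```bash
for k in 1; do python3 -m handwheel '{"dp":[[0,0,2],[0,0,0],[0,0,0]],"dr":[[0,0,0],[0,0,0],[0,0,0]],"grip":[0,0,0]}' 25 | sed -n '2p;4p'; done
python3 -m handwheel '{"dp":[[0,0,1.5],[0,0,0],[0,0,0]],"dr":[[0,0,0],[0,0,0],[0,0,0]],"grip":[0,0,0]}' 25| sed -n '2p;4p'
```

```text
eef_pos: [0.6321, -0.2444, -0.023]
wrist_force: [0.6, 1.0, 0.1]
eef_pos: [0.6322, -0.2444, -0.0244]
wrist_force: [-0.0, -0.1, -0.0]
```

```bash
python3 -m handwheel '{"dp":[[0,0,1.5],[0,0,0],[0,0,0]],"dr":[[0,0,0],[0,0,0],[0,0,0]],"grip":[0,0,0]}' 25 | sed -n '2p;4p'
python3 -m handwheel '{"dp":[[0,0,1.5],[0,0,0],[0,0,0]],"dr":[[0,0,0],[0,0,0],[0,0,0]],"grip":[0,0,0]}' 25| sed -n '2p;4p'
python3 -m handwheel '{"dp":[[0,0,1],[0,0,0],[0,0,0]],"dr":[[0,0,0],[0,0,0],[0,0,0]],"grip":[0,0,0]}' 25| sed -n '2p;4p'
```

```text
eef_pos: [0.6322, -0.2444, -0.0259]
wrist_force: [-0.3, 0.6, -0.1]
eef_pos: [0.6322, -0.2443, -0.0274]
wrist_force: [0.3, -0.3, 0.0]
eef_pos: [0.6322, -0.2444, -0.0284]
wrist_force: [-0.2, -0.6, 0.8]
```

```bash
python3 -m handwheel '{"dp":[[0,0,1.5],[0,0,0],[0,0,0]],"dr":[[0,0,0],[0,0,0],[0,0,0]],"grip":[0,0,0]}' 25 | sed -n '2p;4p'
python3 -m handwheel '{"dp":[[0,0,1.5],[0,0,0],[0,0,0]],"dr":[[0,0,0],[0,0,0],[0,0,0]],"grip":[0,0,0]}' 25| sed -n '2p;4p'
```

```text
eef_pos: [0.6322, -0.2444, -0.0299]
wrist_force: [0.5, -0.5, 0.4]
eef_pos: [0.6324, -0.2444, -0.031]
wrist_force: [-1.4, 0.7, 5.5]
```

Fingertip contact comes at TCP z = -0.0305, so the tips sit 30 mm above the reported TCP. Now I grip the strip by its top 11 mm.

```bash
python3 -m handwheel '{"dp":[[0,0,-13],[-1,0,-12],[0,0,0],[0,0,0],[0,0,0],[0,0,0],[0,0,0],[0,0,0],[0,0,0],[0,0,0]],"dr":[[0,0,0],[0,0,0],[0,0,0],[0,0,0],[0,0,0],[0,0,0],[0,0,0],[0,0,0],[0,0,0],[0,0,0]],"grip":[0,0,0,1,1,1,1,1,1,1]}' 25
python3 -m handwheel '{"dp":[[0,0,-10],[0,0,-20],[0,0,-30],[0,0,-30],[0,0,-10],[0,0,0]],"dr":[[0,0,0],[0,0,0],[0,0,0],[0,0,0],[0,0,0],[0,0,0]],"grip":[1,1,1,1,1,1]}' 25
python3 - <<'E'
from h import *
for n,P in (("strip",(-.0505,-.006,0)),("sample",(.0485,.038,0))):
    print(n,frame((.578,-.0035,.018),.091,P))
E
python3 go.py .5281 -.0141 .095 .091
```

```text
time: 19.98
eef_pos: [0.6311, -0.2444, -0.0066]
ee_rot: [-3.141, -0.069, 0.001]
wrist_force: [0.1, -0.2, -0.5]
gripper_width: 0.0178
gripper_force: 25.0
time: 20.48
eef_pos: [0.6331, -0.2451, 0.0976]
ee_rot: [3.139, 0.069, 0.008]
wrist_force: [1.2, -0.6, -0.6]
gripper_width: 0.0177
gripper_force: 25.0
strip [[ 0.5282542  -0.01406433  0.018     ]]
sample [[0.62284609 0.03875018 0.018     ]]
pos [633.11, -245.12, 97.63] t 20.48 w 17.7 F [1.25, -0.63, -0.56]
now-axes dp [-94.79, -235.4, 1.73] dr [0.11, -0.28, -2.7]
target-axes dp [-83.58, -239.61, 2.63]
```

```bash
python3 -m handwheel '{"dp":[[0,0,0],[-8.4,-24,0],[-8.4,-24,0],[-8.4,-24,0],[-8.4,-24,0],[-8.4,-24,0],[-8.4,-24,0],[-8.4,-24,0],[-8.4,-24,0],[-8.4,-24,0]],"dr":[[0,0,-2.7],[0,0,0],[0,0,0],[0,0,0],[0,0,0],[0,0,0],[0,0,0],[0,0,0],[0,0,0],[0,0,0]],"grip":[1,1,1,1,1,1,1,1,1,1]}' 25 >/dev/null
python3 -m handwheel '{"dp":[[-8,-23,0],[0,0,0],[0,0,0]],"dr":[[0,0,0],[0,0,0],[0,0,0]],"grip":[1,1,1]}' 25
python3 - <<'E'
from h import *
np.set_printoptions(precision=1,suppress=True)
c=get_calibration("wrist")
im=grab_frame("wrist");crop(im,160,80,480,320,2.5,"pics/w6.png")
B=lambda P:frame((.578,-.0035,0),.091,P)
f=lambda P:(proj("wrist",P,c)-[160,80])*2.5
print(f(B([(-.05,-.034,.028),(-.082,.07,.04),(-.082,.006,.04),(-.018,.006,.04),(-.018,.07,.04)])))
z=read_state()["eef_pos"][2]+.0066
print(f(B([(-.11,-.015,z+.036),(.01,-.015,z+.036),(.01,.003,z+.036),(-.11,.003,z+.036)])))
E
python3 go.py .5281 -.0141 .0116 .091
```

```text
time: 21.57
eef_pos: [0.5254, -0.0129, 0.0932]
ee_rot: [-3.138, -0.147, 0.001]
wrist_force: [-0.2, 0.2, -0.1]
gripper_width: 0.0177
gripper_force: 25.0
[[482.4 297.5]
 [196.5 390.9]
 [372.9 391.2]
 [371.4 215.2]
 [184.  215.2]]
[[444.1 634. ]
 [453.  149.5]
 [368.  149.4]
 [372.8 634. ]]
pos [525.86, -14.13, 93.23] t 21.62 w 17.2 F [0.07, 0.06, -1.28]
now-axes dp [2.3, 0.17, 81.63] dr [0.0, 0.04, 0.05]
target-axes dp [2.24, 0.18, 81.63]
```

View pics/w6.png

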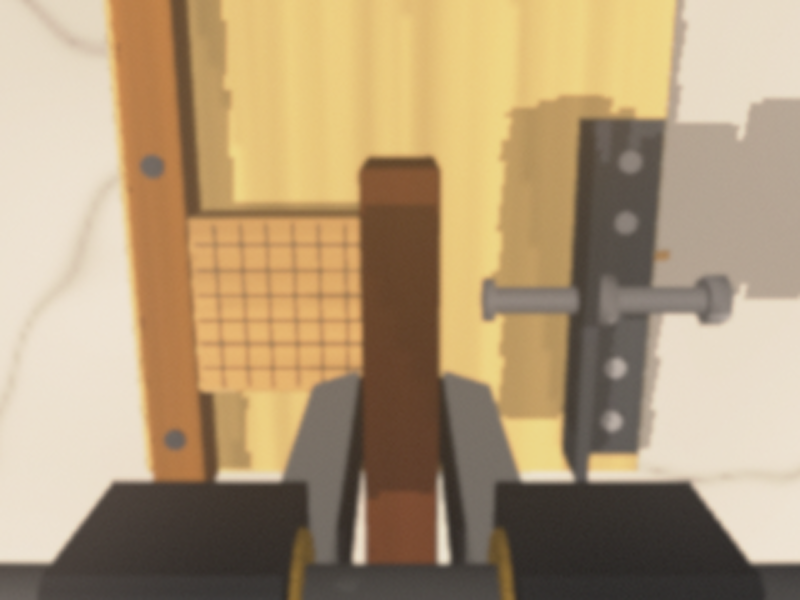

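Screw pad at (482,299), as predicted, and the blank is undisturbed. The strip appears 1–2 mm too near the blank and perhaps slightly nose-down. I shift it and lower gently.

```bash
python3 -m handwheel '{"dp":[[2.3,2.2,0],[0,0,15],[0,0,20],[0,0,20],[0,0,14],[0,0,6],[0,0,0],[0,0,0]],"dr":[[0,0,0],[0,0,0],[0,0,0],[0,0,0],[0,0,0],[0,0,0],[0,0,0],[0,0,0]],"grip":[1,1,1,1,1,1,1,1]}' 25 | sed -n '2p;4p'
python3 -m handwheel '{"dp":[[0,0,2],[0,0,0],[0,0,0]],"dr":[[0,0,0],[0,0,0],[0,0,0]],"grip":[1,1,1]}' 15| sed -n '2p;4p'
python3 - <<'E'
from h import *
cv2.imwrite("pics/s1.png",cv2.resize(grab_frame("scene")[90:290,180:480,::-1],None,fx=2.6,fy=2.6,interpolation=cv2.INTER_CUBIC))
E
```

```text
eef_pos: [0.529, -0.0166, 0.0188]
wrist_force: [0.1, -0.0, -0.5]
eef_pos: [0.5292, -0.0161, 0.0173]
wrist_force: [0.3, -0.1, -0.5]
```

View pics/s1.png

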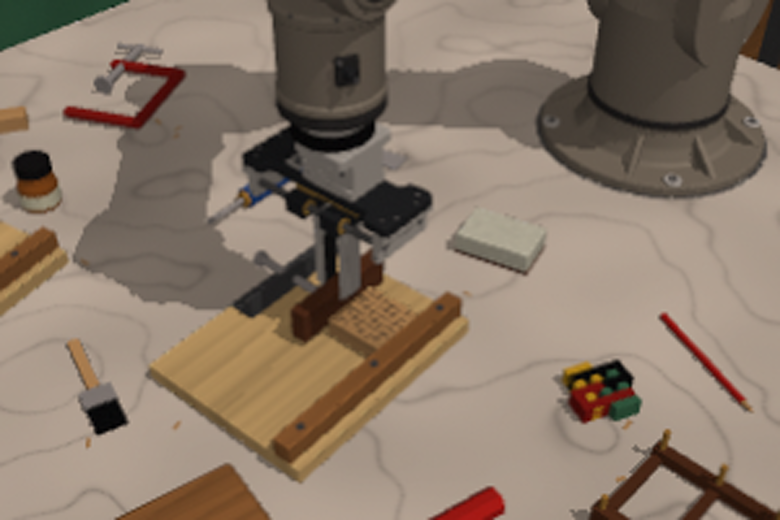

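The scene view shows the strip nearly level just above the board, between blank and screw. Lowering the last millimetres.

```bash
python3 -m handwheel '{"dp":[[0,0,2],[0,0,0],[0,0,0]],"dr":[[0,0,0],[0,0,0],[0,0,0]],"grip":[1,1,1]}' 15| sed -n '2p;4p'
python3 -m handwheel '{"dp":[[0,0,2],[0,0,0],[0,0,0]],"dr":[[0,0,0],[0,0,0],[0,0,0]],"grip":[1,1,1]}' 10| sed -n '2p;4p'
python3 -m handwheel '{"dp":[[0,0,1.5],[0,0,0],[0,0,0]],"dr":[[0,0,0],[0,0,0],[0,0,0]],"grip":[1,1,1]}' 10| sed -n '2p;4p'
```

```text
eef_pos: [0.5287, -0.016, 0.0147]
wrist_force: [-0.2, -0.1, -1.1]
eef_pos: [0.5286, -0.016, 0.0126]
wrist_force: [-0.3, -0.1, -1.3]
eef_pos: [0.5286, -0.016, 0.0111]
wrist_force: [-0.2, 1.0, -0.2]
```

```bash
python3 -m handwheel '{"dp":[[0,0,0.4],[0,0,0],[0,0,0],[0,0,0],[0,0,0],[0,0,-1],[0,0,-2],[0,0,-8],[0,0,-20],[0,0,-25]],"dr":[[0,0,0],[0,0,0],[0,0,0],[0,0,0],[0,0,0],[0,0,0],[0,0,0],[0,0,0],[0,0,0],[0,0,0]],"grip":[1,1,0.5,0.5,0.5,0.5,0.3,0,0,0]}' 10
python3 -m handwheel '{"dp":[[0,0,-30],[0,0,-20],[0,0,0],[0,0,0]],"dr":[[0,0,0],[0,0,0],[0,0,0],[0,0,0]],"grip":[-1,-1,-1,-1]}' 25
python3 - <<'E'
from h import *
np.set_printoptions(precision=1,suppress=True)
c=get_calibration("wrist")
im=grab_frame("wrist");crop(im,160,80,480,320,2.5,"pics/w7.png")
B=lambda P:frame((.578,-.0035,0),.091,P)
f=lambda P:(proj("wrist",P,c)-[160,80])*2.5
print(f(B([(-.05,-.034,.028),(-.082,.07,.04),(-.082,.006,.04),(-.018,.006,.04),(-.018,.07,.04)])))
z=.018
print(f(B([(-.11,-.015,z+.036),(.01,-.015,z+.036),(.01,.003,z+.036),(-.11,.003,z+.036)])))
E
```

```text
time: 24.17
eef_pos: [0.5276, -0.016, 0.0668]
ee_rot: [-3.138, -0.143, 0.004]
wrist_force: [0.2, 0.5, 0.4]
gripper_width: 0.0453
gripper_force: 0.0
time: 24.5
eef_pos: [0.5295, -0.016, 0.1184]
ee_rot: [3.138, 0.143, 0.004]
wrist_force: [-0.4, 0.4, 0.1]
gripper_width: 0.0702
gripper_force: 0.0
[[467.  291.6]
 [204.8 377.9]
 [366.7 377.7]
 [364.5 216.3]
 [193.7 216.7]]
[[420.4 458.4]
 [422.1 141.8]
 [370.3 141.9]
 [373.8 458.4]]
```

View pics/w7.png

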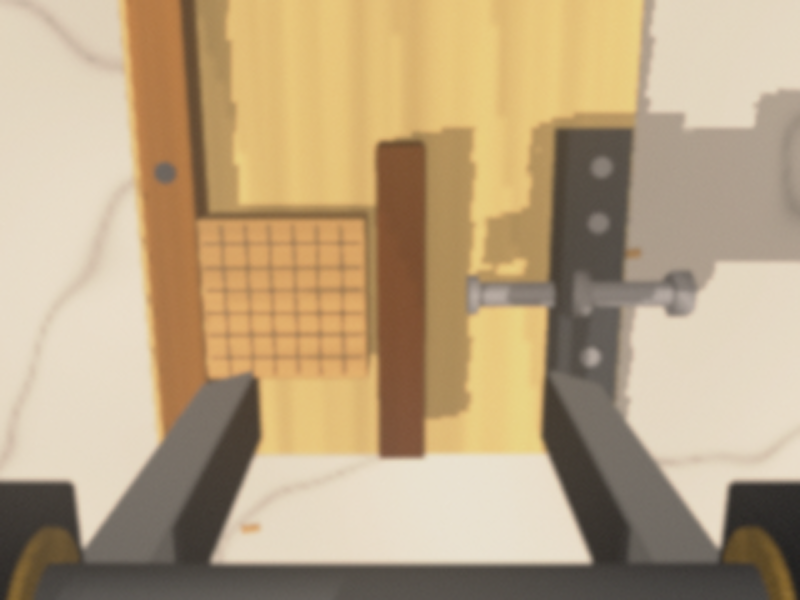

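The strip stands at rows 144–457, columns 378–425, right on target. Screw at row 293, blank still flush. Now the sample.

```bash
python3 -m handwheel '{"dp":[[0,0,0],[0,0,0],[0,0,0],[0,0,0],[0,0,0],[0,0,0],[0,0,0],[0,0,0]],"dr":[[0,0,-6.5],[0,0,-6.5],[0,0,-6.5],[0,0,-6.5],[0,0,-6.5],[0,0,-6.5],[0,0,-6.5],[0,0,-6.5]],"grip":[-1,-1,-1,-1,-1,-1,-1,-1]}' 25 >/dev/null
python3 go.py .4218 .2284 .115 1.0
```

```text
pos [527.89, -16.0, 115.65] t 25.22 w 93.7 F [0.45, 0.12, 0.23]
now-axes dp [149.33, -220.65, 0.93] dr [-0.11, 0.05, 0.26]
target-axes dp [148.34, -221.32, 0.65]
```

```bash
python3 -m handwheel '{"dp":[[14,-22,0],[14,-22,0],[14,-22,0],[14,-22,0],[14,-22,0],[14,-22,0],[14,-22,0],[14,-22,0],[14,-22,0],[14,-22,0]],"dr":[[0,0,0],[0,0,0],[0,0,0],[0,0,0],[0,0,0],[0,0,0],[0,0,0],[0,0,0],[0,0,0],[0,0,0]],"grip":[-1,-1,-1,-1,-1,-1,-1,-1,-1,-1]}' 25 
python3 -m handwheel '{"dp":[[0,0,0],[0,0,0]],"dr":[[0,0,0],[0,0,0]],"grip":[-1,-1]}' >/dev/null
python3 - <<'E'
from h import *
c=get_calibration("wrist")
np.save("cal8.npy",c["camera_from_world"])
im=grab_frame("wrist");crop(im,240,100,400,220,5,"pics/w8.png")
E
python3 go.py .4218 .2284 .115 1.0
```

```text
time: 26.05
eef_pos: [0.4182, 0.2215, 0.1159]
ee_rot: [-2.758, -1.504, 0.003]
wrist_force: [1.3, -0.0, -0.2]
gripper_width: 0.094
gripper_force: 0.0
pos [418.97, 220.47, 116.03] t 26.27 w 94.1 F [-0.69, -0.61, -0.65]
now-axes dp [8.2, -1.91, 1.02] dr [-0.05, 0.07, -0.02]
target-axes dp [8.2, -1.9, 1.03]
```

View pics/w8.png

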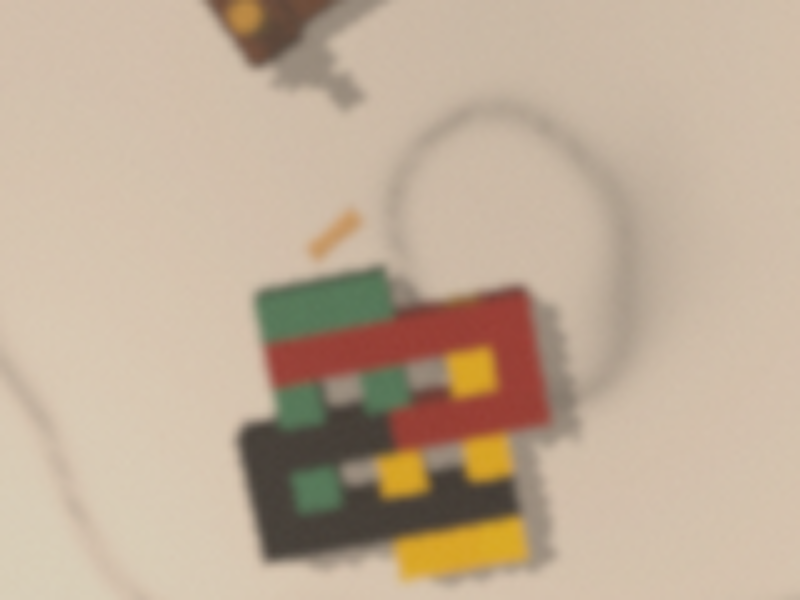

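The sample's outer flats: top (258,292)–(385,268), bottom (400,580)–(527,555), left (240,430)–(265,560), right (528,290)–(550,420).

Run:
```python
from h import *
c=get_calibration("wrist");c["camera_from_world"]=np.load("cal8.npy")
P=w("wrist",np.array([(258,292),(385,268),(400,580),(527,555),(240,430),(265,560),(528,290),(550,420)])/5+[239.6,99.6],.018,c)
m=P.reshape(4,2,3).mean(1)[:,:2];print(m.mean(0),(m[0]+m[1])/2,(m[2]+m[3])/2,np.linalg.norm(m[0]-m[1]),np.linalg.norm(m[2]-m[3]))
for a,b in((0,1),(2,3),(4,5),(6,7)): d=P[b]-P[a];print((np.degrees(np.arctan2(d[1],d[0]))+45)%90-45)
```

```text
[0.42162125 0.23153621] [0.42157382 0.23148225] [0.42166867 0.23159017] 0.06603907661581421 0.06497579512031341
-22.083442556331498
-21.04256323441194
-23.52814551174312
-21.942216115365284
```

```bash
python3 -m handwheel '{"dp":[[0,0,0],[0,0,0],[0,0,0]],"dr":[[0,0,-5.3],[0,0,-5.3],[0,0,0]],"grip":[-1,-1,-1]}' 20 >/dev/null
python3 go.py .4216 .2315 -.025 1.185
```

```text
pos [419.74, 219.51, 116.32] t 26.52 w 94.0 F [-0.63, 0.26, -0.37]
now-axes dp [11.92, -2.68, 141.31] dr [-0.03, 0.04, 0.11]
target-axes dp [11.81, -2.78, 141.32]
```

```bash
python3 -m handwheel '{"dp":[[11.9,-2.7,15],[0,0,25],[0,0,25],[0,0,25],[0,0,25],[0,0,15],[0,0,7],[0,0,4],[0,0,0]],"dr":[[0,0,0],[0,0,0],[0,0,0],[0,0,0],[0,0,0],[0,0,0],[0,0,0],[0,0,0],[0,0,0]],"grip":[-1,-1,-1,-1,-1,-1,-1,-1,-1]}' 20|sed -n '2p;4p'
python3 -m handwheel '{"dp":[[0,0,0],[0,0,0],[0,0,0],[0,0,0],[0,0,0],[0,0,0],[0,0,0]],"dr":[[0,0,0],[0,0,0],[0,0,0],[0,0,0],[0,0,0],[0,0,0],[0,0,0]],"grip":[1,1,1,1,1,1,1]}' 20
python3 -m handwheel '{"dp":[[0,0,-10],[0,0,-20],[0,0,-30],[0,0,-30],[0,0,-30],[0,0,0]],"dr":[[0,0,0],[0,0,0],[0,0,0],[0,0,0],[0,0,0],[0,0,0]],"grip":[1,1,1,1,1,1]}' 20
python3 go.py .6228 .0340 .095 1.662
```

```text
eef_pos: [0.4215, 0.2324, -0.0245]
wrist_force: [-0.1, -0.4, -0.3]
time: 27.85
eef_pos: [0.4219, 0.2329, -0.0237]
ee_rot: [2.607, 1.752, 0.001]
wrist_force: [-0.8, -1.7, 6.8]
gripper_width: 0.0638
gripper_force: 20.0
time: 28.35
eef_pos: [0.4237, 0.2345, 0.1013]
ee_rot: [2.606, 1.753, 0.011]
wrist_force: [0.9, 1.1, 0.2]
gripper_width: 0.0636
gripper_force: 20.0
pos [423.69, 234.51, 101.34] t 28.35 w 63.6 F [0.89, 1.1, 0.18]
now-axes dp [-110.61, 260.01, 6.94] dr [0.33, -0.23, -27.39]
target-axes dp [-217.81, 180.02, 6.34]
```

```bash
python3 -m handwheel '{"dp":[[0,0,0],[0,0,0],[0,0,0],[0,0,0],[-22,18,0],[-22,18,0],[-22,18,0],[-22,18,0],[-22,18,0],[-22,18,0]],"dr":[[0,0,-6.85],[0,0,-6.85],[0,0,-6.85],[0,0,-6.85],[0,0,0],[0,0,0],[0,0,0],[0,0,0],[0,0,0],[0,0,0]],"grip":[1,1,1,1,1,1,1,1,1,1]}' 20 >/dev/null
python3 -m handwheel '{"dp":[[-22,18,0],[-22,18,0],[-22,18,0],[-14,13,0],[0,0,0],[0,0,0]],"dr":[[0,0,0],[0,0,0],[0,0,0],[0,0,0],[0,0,0],[0,0,0]],"grip":[1,1,1,1,1,1]}' 20
python3 - <<'E'
from h import *
np.set_printoptions(precision=1,suppress=True)
c=get_calibration("wrist")
im=grab_frame("wrist");crop(im,120,80,520,320,2,"pics/w9.png")
B=lambda P:frame((.578,-.0035,0),.091,P)
f=lambda P:(proj("wrist",P,c)-[120,80])*2
print(f(B([(-.05,-.034,.028),(-.082,.07,.04),(-.082,.006,.04),(-.018,.006,.04),(-.018,.07,.04),(.125,.07,.04)])))
z=read_state()["eef_pos"][2]+.024+.018
print(f(B([(.017,.002,z),(.081,.002,z),(.081,.066,z),(.017,.066,z)])))
E
python3 go.py .623 .0345 -.004 1.662
```

```text
time: 29.68
eef_pos: [0.6151, 0.037, 0.0956]
ee_rot: [-2.119, -2.318, 0.0]
wrist_force: [0.2, 0.8, -1.1]
gripper_width: 0.0635
gripper_force: 20.0
[[218.5 385.1]
 [118.3 180.2]
 [134.8 318.5]
 [273.8 318.3]
 [265.6 179.7]
 [596.6 178.8]]
[[325.2 448.6]
 [533.6 448.1]
 [545.6 246.9]
 [317.4 247.5]]
pos [614.53, 38.01, 95.71] t 29.73 w 63.5 F [-0.31, 0.54, -0.96]
now-axes dp [-4.33, 8.18, 99.7] dr [-0.04, -0.03, -0.0]
target-axes dp [-4.27, 8.12, 99.71]
```

View pics/w9.png

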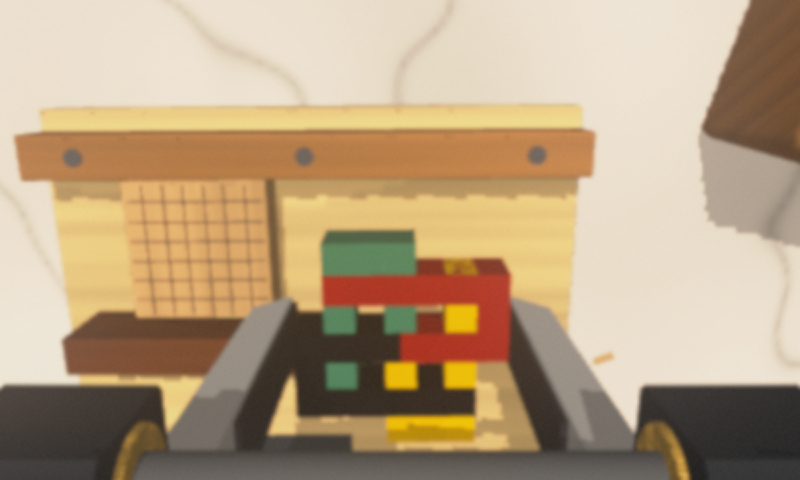

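The sample is held square (columns 298–510), the blank still flush. Lowering.

```bash
python3 -m handwheel '{"dp":[[-4.3,8.2,0],[0,0,15],[0,0,25],[0,0,25],[0,0,20],[0,0,8],[0,0,4],[0,0,0],[0,0,0]],"dr":[[0,0,0],[0,0,0],[0,0,0],[0,0,0],[0,0,0],[0,0,0],[0,0,0],[0,0,0],[0,0,0]],"grip":[1,1,1,1,1,1,1,1,1]}' 20|sed -n '2p;4p'
python3 -m handwheel '{"dp":[[0,0,2],[0,0,0],[0,0,0]],"dr":[[0,0,0],[0,0,0],[0,0,0]],"grip":[1,1,1]}' 20|sed -n '2p;4p'
python3 -m handwheel '{"dp":[[0,0,1.5],[0,0,0],[0,0,0]],"dr":[[0,0,0],[0,0,0],[0,0,0]],"grip":[1,1,1]}' 20|sed -n '2p;4p'
python3 -m handwheel '{"dp":[[0,0,1],[0,0,0],[0,0,0]],"dr":[[0,0,0],[0,0,0],[0,0,0]],"grip":[1,1,1]}' 20|sed -n '2p;4p'
```

```text
eef_pos: [0.6243, 0.0345, -0.0001]
wrist_force: [0.1, -0.3, -1.0]
eef_pos: [0.624, 0.0341, -0.0025]
wrist_force: [-0.3, 0.3, -1.1]
eef_pos: [0.6236, 0.0341, -0.0046]
wrist_force: [0.3, 0.1, 0.2]
eef_pos: [0.6237, 0.0341, -0.0057]
wrist_force: [0.2, 0.0, 1.6]
```

Contact as expected (-6 mm). Slide to the fence.

```bash
python3 -m handwheel '{"dp":[[3,0,0],[0,0,0],[0,0,0]],"dr":[[0,0,0],[0,0,0],[0,0,0]],"grip":[1,1,1]}' 20|sed -n '2p;4p'
python3 -m handwheel '{"dp":[[1,0,0],[0,0,0],[0,0,0]],"dr":[[0,0,0],[0,0,0],[0,0,0]],"grip":[1,1,1]}' 20|sed -n '2p;4p'
python3 -m handwheel '{"dp":[[1,0,0],[0,0,0],[0,0,0]],"dr":[[0,0,0],[0,0,0],[0,0,0]],"grip":[1,1,1]}' 20|sed -n '2p;4p'
```

```text
eef_pos: [0.6234, 0.0376, -0.0056]
wrist_force: [-0.8, 0.2, 1.7]
eef_pos: [0.6233, 0.0382, -0.0057]
wrist_force: [-0.4, 0.1, 1.1]
eef_pos: [0.6232, 0.0391, -0.0057]
wrist_force: [-0.2, -1.1, 2.1]
```

```bash
python3 -m handwheel '{"dp":[[1,0,0],[0,0,0],[0,0,0]],"dr":[[0,0,0],[0,0,0],[0,0,0]],"grip":[1,1,1]}' 20|sed -n '2p;4p'
python3 -m handwheel '{"dp":[[1,0,0],[0,0,0],[0,0,0]],"dr":[[0,0,0],[0,0,0],[0,0,0]],"grip":[1,1,1]}' 20|sed -n '2p;4p'
```

```text
eef_pos: [0.6231, 0.0401, -0.0057]
wrist_force: [-1.0, -0.6, 3.2]
eef_pos: [0.623, 0.0412, -0.0057]
wrist_force: [-0.6, -1.6, 3.6]
```

```bash
python3 -m handwheel '{"dp":[[1,0,0],[0,0,0],[0,0,0]],"dr":[[0,0,0],[0,0,0],[0,0,0]],"grip":[1,1,1]}' 20|sed -n '2p;4p'
python3 -m handwheel '{"dp":[[0.8,0,0],[0,0,0],[0,0,0]],"dr":[[0,0,0],[0,0,0],[0,0,0]],"grip":[1,1,1]}' 20|sed -n '2p;4p'
```

```text
eef_pos: [0.623, 0.0414, -0.0057]
wrist_force: [0.1, -5.6, 3.7]
eef_pos: [0.623, 0.0414, -0.0057]
wrist_force: [-0.0, -8.3, 4.0]
```

```bash
python3 -m handwheel '{"dp":[[0,0,0],[0,0,0],[0,0,0],[0,0,0],[0,0,-10],[0,0,-30],[0,0,-30],[0,0,-30],[0,0,-20],[0,0,0]],"dr":[[0,0,0],[0,0,0],[0,0,0],[0,0,0],[0,0,0],[0,0,0],[0,0,0],[0,0,0],[0,0,0],[0,0,0]],"grip":[-0.9,-0.9,-0.9,-0.9,-0.9,-0.9,-0.9,-0.9,-0.9,-0.9]}' 20 
python3 -m handwheel '{"dp":[[0,0,0],[0,0,0]],"dr":[[0,0,0],[0,0,0]],"grip":[0,0]}' 20 >/dev/null
python3 - <<'E'
from h import *
np.set_printoptions(precision=1,suppress=True)
c=get_calibration("wrist")
im=grab_frame("wrist");crop(im,120,80,520,320,2,"pics/w10.png")
B=lambda P:frame((.578,-.0035,0),.091,P)
f=lambda P:(proj("wrist",P,c)-[120,80])*2
print(f(B([(-.05,-.034,.028),(-.082,.07,.04),(-.082,.006,.04),(-.018,.006,.04),(-.018,.07,.04),(.125,.07,.04)])))
z=.036
print(f(B([(.017,.006,z),(.081,.006,z),(.081,.07,z),(.017,.07,z)])))
E
python3 go.py .623 .220 .115 2.96
```

```text
time: 33.82
eef_pos: [0.6253, 0.0436, 0.1197]
ee_rot: [2.115, 2.317, 0.008]
wrist_force: [0.6, -0.5, 0.4]
gripper_width: 0.0895
gripper_force: 0.0
[[214.  376.8]
 [120.3 184.5]
 [135.5 313.8]
 [265.6 313.8]
 [257.8 184.2]
 [566.6 183.8]]
[[337.9 310.8]
 [467.1 310.7]
 [470.6 182.5]
 [334.2 182.7]]
pos [622.2, 42.76, 113.58] t 34.03 w 75.4 F [0.36, 0.46, -1.14]
now-axes dp [176.43, 16.94, -1.44] dr [-0.06, -0.05, -74.37]
target-axes dp [31.23, 174.47, -1.42]
```

View pics/w10.png

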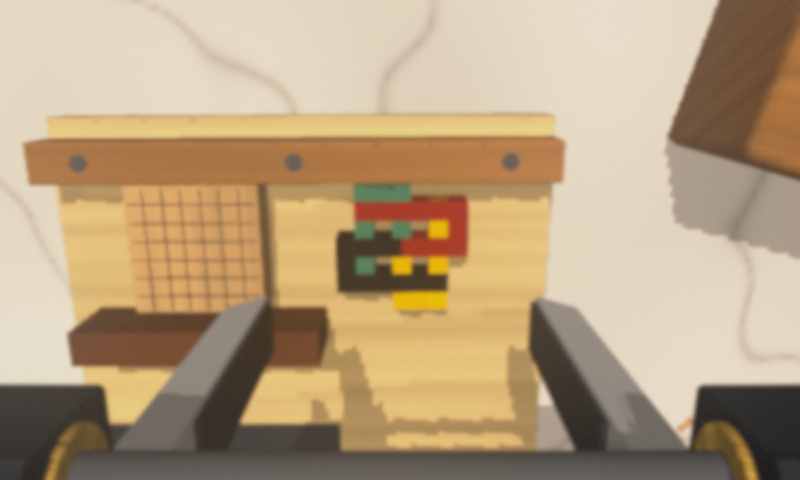

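The sample lies against the fence, columns 337–467, exactly where predicted, so the board is done. Next the chisel.

```bash
python3 -m handwheel '{"dp":[[17.6,1.7,0],[17.6,1.7,0],[17.6,1.7,0],[17.6,1.7,0],[17.6,1.7,0],[17.6,1.7,0],[17.6,1.7,0],[17.6,1.7,0],[17.6,1.7,0],[17.6,1.7,0]],"dr":[[0,0,0],[0,0,0],[0,0,0],[0,0,0],[0,0,0],[0,0,0],[0,0,0],[0,0,0],[0,0,0],[0,0,0]],"grip":[0,0,0,0,0,0,0,0,0,0]}' 20 >/dev/null
python3 -m handwheel '{"dp":[[0,0,0],[0,0,0],[0,0,0],[0,0,0],[0,0,0],[0,0,0],[0,0,0],[0,0,0],[0,0,0],[0,0,0]],"dr":[[0,0,-7],[0,0,-7],[0,0,-7],[0,0,-7],[0,0,-7],[0,0,-7],[0,0,-7],[0,0,-7],[0,0,-7],[0,0,-7]],"grip":[0,0,0,0,0,0,0,0,0,0]}' 20 >/dev/null
python3 -m handwheel '{"dp":[[0,0,0],[0,0,0],[0,0,0]],"dr":[[0,0,-4.4],[0,0,0],[0,0,0]],"grip":[0,0,0]}' 20
python3 - <<'E'
from h import *
np.set_printoptions(precision=4,suppress=True)
c=get_calibration("wrist");np.save("cal11.npy",c["camera_from_world"])
im=grab_frame("wrist")
hsv=cv2.cvtColor(im,cv2.COLOR_RGB2HSV)
m=(((hsv[...,0]<6)|(hsv[...,0]>172))&(hsv[...,1]>150)&(hsv[...,2]>60)).astype(np.uint8)
n,l,st,ce=cv2.connectedComponentsWithStats(m)
i=1+st[1:,4].argmax();print(st[i],ce[i])
pts=np.argwhere(l==i)[:,::-1].astype(np.float32)
b=cv2.boxPoints(cv2.minAreaRect(pts));W=w("wrist",b,.018,c);print(b.round(),W[:,:2],W.mean(0))
crop(im,120,0,520,300,2,"pics/w11.png")
E
```

```text
time: 35.95
eef_pos: [0.6232, 0.2195, 0.1133]
ee_rot: [-0.288, -3.127, 0.0]
wrist_force: [-0.2, -0.7, -0.9]
gripper_width: 0.047
gripper_force: 0.0
[ 326  158   23   87 1750] [336.7949 200.1823]
[[325. 244.]
 [328. 157.]
 [348. 158.]
 [345. 244.]] [[0.6752 0.2152]
 [0.5863 0.2344]
 [0.5907 0.2543]
 [0.6801 0.2366]] [0.6331 0.2351 0.018 ]
```

View pics/w11.png

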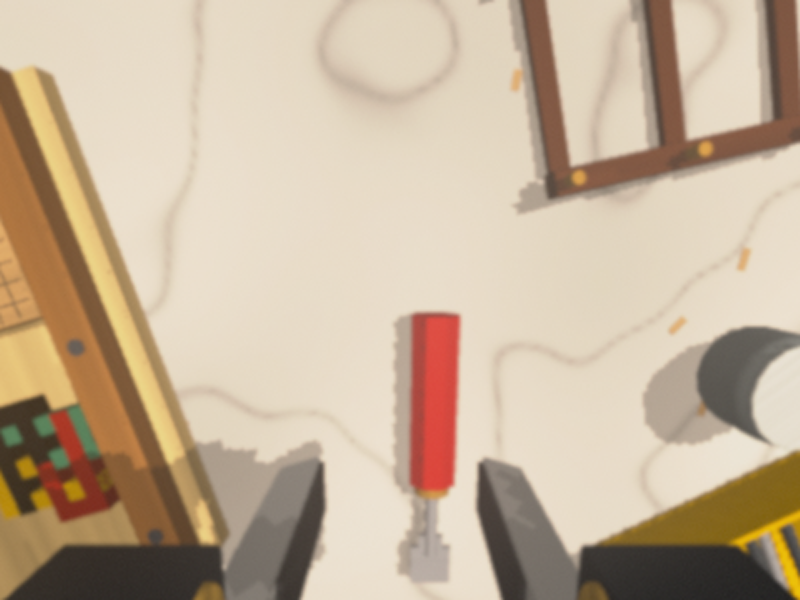

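The red handle runs from (437,315) to (432,490) in the crop: 90.7 mm long, yaw -0.2, centre (0.633,0.235). The box is clear to the rear.

```bash
python3 go.py .643 .233 -.025 2.94
```

```text
pos [623.33, 219.53, 113.5] t 36.0 w 47.3 F [0.15, 1.04, -0.17]
now-axes dp [-17.05, 16.88, 138.47] dr [-0.02, -0.08, 0.99]
target-axes dp [-16.57, 17.14, 138.5]
```

```bash
python3 -m handwheel '{"dp":[[-17,17,0],[0,0,20],[0,0,25],[0,0,25],[0,0,25],[0,0,23],[0,0,12],[0,0,6],[0,0,2],[0,0,0]],"dr":[[0,0,1],[0,0,0],[0,0,0],[0,0,0],[0,0,0],[0,0,0],[0,0,0],[0,0,0],[0,0,0],[0,0,0]],"grip":[0,0,0,0,0,0,0,0,0,0]}' 30|sed -n '2p;4p'
python3 -m handwheel '{"dp":[[0,0,0],[0,0,0],[0,0,0],[0,0,0],[0,0,0],[0,0,0]],"dr":[[0,0,0],[0,0,0],[0,0,0],[0,0,0],[0,0,0],[0,0,0]],"grip":[1,1,1,1,1,1]}' 30
python3 -m handwheel '{"dp":[[0,0,-10],[0,0,-20],[0,0,-30],[0,0,-30],[0,0,-20],[0,0,0]],"dr":[[0,0,0],[0,0,0],[0,0,0],[0,0,0],[0,0,0],[0,0,0]],"grip":[1,1,1,1,1,1]}' 30
python3 - <<'E'
from h import *
for n,P in (("chisel",(.010,-.028,0)),("gouge",(.010,.028,0))):
    print(n,frame((.4688,.3681,0),.047,P))
E
python3 go.py .4801 .3406 .085 3.1886
```

```text
eef_pos: [0.6438, 0.2337, -0.0232]
wrist_force: [0.7, 0.4, -0.1]
time: 37.33
eef_pos: [0.6439, 0.2334, -0.023]
ee_rot: [0.312, 3.125, 0.0]
wrist_force: [-1.2, -0.8, 6.5]
gripper_width: 0.0233
gripper_force: 30.0
time: 37.83
eef_pos: [0.6455, 0.2347, 0.0917]
ee_rot: [0.311, 3.121, 0.004]
wrist_force: [-0.0, 0.3, -1.0]
gripper_width: 0.0236
gripper_force: 30.0
chisel [[0.48010447 0.34060075 0.        ]]
gouge [[0.47747344 0.39653891 0.        ]]
pos [645.47, 234.71, 91.74] t 37.83 w 23.6 F [-0.03, 0.3, -1.0]
now-axes dp [183.04, 71.17, 6.06] dr [0.15, 0.31, -14.07]
target-axes dp [160.22, 113.54, 6.74]
```

```bash
python3 -m handwheel '{"dp":[[0,0,0],[0,0,0],[20,14,0],[20,14,0],[20,14,0],[20,14,0],[20,14,0],[20,14,0],[20,14,0],[18,14,0]],"dr":[[0,0,-7],[0,0,-7],[0,0,0],[0,0,0],[0,0,0],[0,0,0],[0,0,0],[0,0,0],[0,0,0],[0,0,0]],"grip":[1,1,1,1,1,1,1,1,1,1]}' 30 >/dev/null
python3 -m handwheel '{"dp":[[0,0,0],[0,0,0],[0,0,0]],"dr":[[0,0,0],[0,0,0],[0,0,0]],"grip":[1,1,1]}' 30
python3 - <<'E'
from h import *
np.set_printoptions(precision=0,suppress=True)
c=get_calibration("wrist")
im=grab_frame("wrist");crop(im,120,100,520,400,2,"pics/w12.png")
Q=lambda P:frame((.4688,.3681,0),.047,P)
f=lambda P:(proj("wrist",P,c)-[120,100])*2
print(f(Q([(a,b,.036) for a in(-.028,.068) for b in (-.056,0,.056)])))
z=read_state()["eef_pos"][2]+.035
print("handle axis ends",f(Q([(-.045,-.028,z),(.045,-.028,z),(.105,-.028,z)])))
E
python3 go.py .4801 .3406 .02 3.1886
```

```text
time: 38.92
eef_pos: [0.481, 0.3375, 0.0864]
ee_rot: [-0.072, 3.141, -0.001]
wrist_force: [0.8, -0.0, -0.8]
gripper_width: 0.0235
gripper_force: 30.0
[[339. 127.]
 [472. 127.]
 [605. 126.]
 [345. 335.]
 [467. 335.]
 [588. 334.]]
handle axis ends [[408. 108.]
 [408. 393.]
 [408. 547.]]
pos [481.32, 337.27, 86.26] t 38.97 w 23.9 F [0.28, -0.68, -0.14]
now-axes dp [1.07, 3.4, 66.26] dr [-0.02, 0.01, -0.13]
target-axes dp [1.06, 3.38, 66.26]
```

View pics/w12.png

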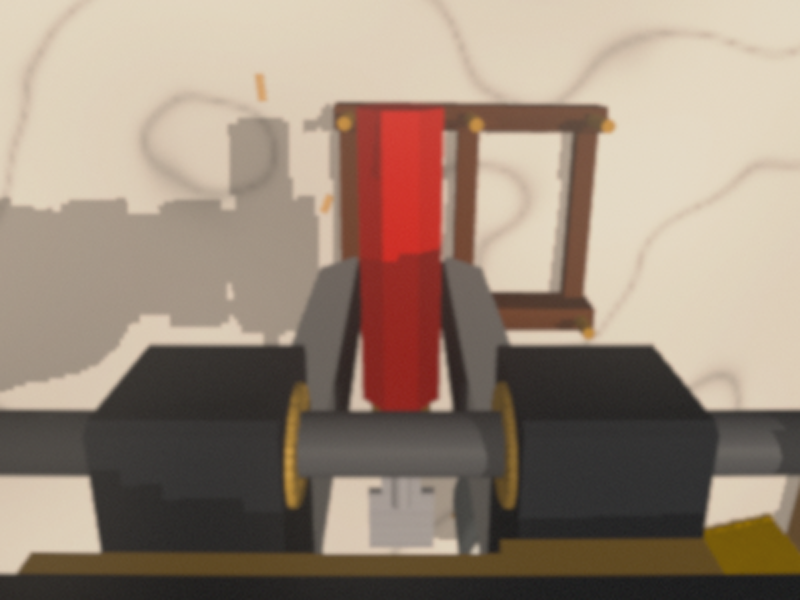

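Pins at (345,124), (476,125), (608,127) and (589,333): the rest is about 1.5 mm farther left than I had it. The handle lines up with the near place. Lowering.

```bash
python3 -m handwheel '{"dp":[[1,4.7,0],[0,0,20],[0,0,25],[0,0,25],[0,0,15],[0,0,4],[0,0,0],[0,0,0]],"dr":[[0,0,0],[0,0,0],[0,0,0],[0,0,0],[0,0,0],[0,0,0],[0,0,0],[0,0,0]],"grip":[1,1,1,1,1,1,1,1]}' 30|sed -n '2p;4p'
python3 -m handwheel '{"dp":[[0,0,2],[0,0,0],[0,0,0]],"dr":[[0,0,0],[0,0,0],[0,0,0]],"grip":[1,1,1]}' 20|sed -n '2p;4p'
python3 -m handwheel '{"dp":[[0,0,2],[0,0,0],[0,0,0]],"dr":[[0,0,0],[0,0,0],[0,0,0]],"grip":[1,1,1]}' 20|sed -n '2p;4p'
python3 -m handwheel '{"dp":[[0,0,1],[0,0,0],[0,0,0]],"dr":[[0,0,0],[0,0,0],[0,0,0]],"grip":[1,1,1]}' 20|sed -n '2p;4p'
```

```text
eef_pos: [0.4797, 0.3431, -0.0019]
wrist_force: [-0.2, -0.4, -0.2]
eef_pos: [0.4798, 0.3428, -0.0039]
wrist_force: [-0.2, -0.5, -0.6]
eef_pos: [0.4794, 0.3426, -0.0066]
wrist_force: [-1.3, -0.3, 0.5]
eef_pos: [0.4793, 0.3426, -0.0077]
wrist_force: [0.4, 0.0, -0.3]
```

```bash
python3 -m handwheel '{"dp":[[0,0,1],[0,0,0],[0,0,0]],"dr":[[0,0,0],[0,0,0],[0,0,0]],"grip":[1,1,1]}' 20|sed -n '2p;4p'
python3 -m handwheel '{"dp":[[0,0,0.8],[0,0,0],[0,0,0]],"dr":[[0,0,0],[0,0,0],[0,0,0]],"grip":[1,1,1]}' 20|sed -n '2p;4p'
```

```text
eef_pos: [0.4793, 0.3426, -0.0087]
wrist_force: [1.3, -0.7, 0.2]
eef_pos: [0.4794, 0.3427, -0.0092]
wrist_force: [-1.4, -2.4, 4.9]
```

```bash
python3 -m handwheel '{"dp":[[0,0,0],[0,0,0],[0,0,0],[0,0,0],[0,0,-5],[0,0,-20],[0,0,-30],[0,0,-30],[0,0,-20],[0,0,0]],"dr":[[0,0,0],[0,0,0],[0,0,0],[0,0,0],[0,0,0],[0,0,0],[0,0,0],[0,0,0],[0,0,0],[0,0,0]],"grip":[0.2,0.2,0.2,0.2,0.2,0.2,0.2,0,0,0]}' 20
python3 - <<'E'
from h import *
np.set_printoptions(precision=0,suppress=True)
c=get_calibration("wrist")
a=grab_frame("wrist")[100:320,180:480,::-1];s=grab_frame("scene")
q=proj("scene",[[.47,.368,.02]])[0].astype(int);print(q)
b=s[max(0,q[1]-75):q[1]+75,max(0,q[0]-100):q[0]+100,::-1]
a=cv2.resize(a,(400,293),interpolation=cv2.INTER_CUBIC);b=cv2.resize(b,(400,int(400*b.shape[0]/b.shape[1])),interpolation=cv2.INTER_CUBIC)
H=max(a.shape[0],b.shape[0]);pad=lambda i:np.vstack([i,np.zeros((H-i.shape[0],400,3),np.uint8)])
cv2.imwrite("pics/w13.png",np.hstack([pad(a),pad(b)]))
E
python3 go.py .427 -.246 .09 3.24
```

```text
time: 41.72
eef_pos: [0.4809, 0.3443, 0.1]
ee_rot: [-0.072, 3.136, 0.005]
wrist_force: [1.1, 1.4, 1.0]
gripper_width: 0.0466
gripper_force: 0.0
[450 280]
pos [479.81, 342.67, 96.29] t 41.82 w 46.9 F [0.1, -0.88, -0.4]
now-axes dp [79.52, -585.67, 5.93] dr [0.02, 0.09, -3.03]
target-axes dp [110.39, -580.64, 6.29]
```

View pics/w13.png

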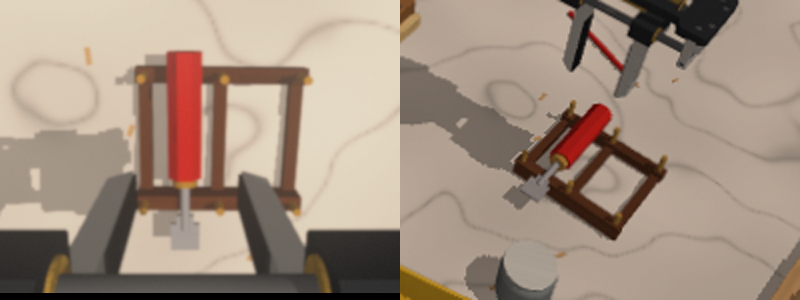

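The chisel lies correctly in the place nearer the board. I have now viewed more pictures than the 14 allowed, so I'll view no more and check the rest with image code only. On to the gouge.

```bash
python3 -m handwheel '{"dp":[[4,-29,0],[4,-29,0],[4,-29,0],[4,-29,0],[4,-29,0],[4,-29,0],[4,-29,0],[4,-29,0],[4,-29,0],[4,-29,0]],"dr":[[0,0,0],[0,0,0],[0,0,0],[0,0,0],[0,0,0],[0,0,0],[0,0,0],[0,0,0],[0,0,0],[0,0,0]],"grip":[0,0,0,0,0,0,0,0,0,0]}' 20
python3 -m handwheel '{"dp":[[4,-29,0],[4,-29,0],[4,-29,0],[4,-29,0],[4,-29,0],[4,-29,0],[4,-29,0],[4,-29,0],[4,-29,0],[4,-29,0]],"dr":[[0,0,0],[0,0,0],[0,0,0],[0,0,0],[0,0,0],[0,0,0],[0,0,0],[0,0,0],[0,0,0],[0,0,0]],"grip":[0,0,0,0,0,0,0,0,0,0]}' 20
python3 -m handwheel '{"dp":[[0,0,0],[0,0,0]],"dr":[[0,0,-3],[0,0,0]],"grip":[0,0]}' 20 >/dev/null
cat > blob.py <<'E'
import sys
from h import *
np.set_printoptions(precision=4,suppress=True)
def handle(cam,lo,hi,z):
    c=get_calibration(cam);im=grab_frame(cam)
    m=cv2.inRange(cv2.cvtColor(im,cv2.COLOR_RGB2HSV),lo,hi)
    n,l,st,ce=cv2.connectedComponentsWithStats(m)
    i=1+st[1:,4].argmax();pts=np.argwhere(l==i)[:,::-1].astype(np.float32)
    b=cv2.boxPoints(cv2.minAreaRect(pts));W=w(cam,b,z,c)[:,:2]
    s=[np.linalg.norm(W[k]-W[k-3]) for k in range(4)]
    e=(W[1]-W[0]) if s[0]>s[1] else (W[2]-W[1])
    print(cam,st[i],"centre",W.mean(0),"sides",np.array(s[:2]),"yaw",(np.arctan2(e[1],e[0])+1.57)%np.pi-1.57)
E
python3 -c "
from blob import *
for k in ('wrist','top'): handle(k,(105,120,50),(125,255,255),.018)"
python3 go.py .427 -.246 .09 3.24
```

```text
time: 42.65
eef_pos: [0.4516, 0.0495, 0.0946]
ee_rot: [0.072, -3.139, -0.0]
wrist_force: [1.1, 0.0, 0.1]
gripper_width: 0.047
gripper_force: 0.0
time: 43.48
eef_pos: [0.4249, -0.2417, 0.0946]
ee_rot: [0.072, -3.14, -0.001]
wrist_force: [0.4, 0.6, 0.3]
gripper_width: 0.047
gripper_force: 0.0
wrist [ 309  154   17   90 1433] centre [ 0.4249 -0.2437] sides [0.0147 0.0876] yaw 0.10029346091799596
top [143 125   9  21  80] centre [0.7314 0.4905] sides [0.0127 0.0584] yaw 0.31815724207788065
pos [425.57, -239.65, 94.8] t 43.75 w 47.4 F [0.19, -0.09, -0.54]
now-axes dp [-0.81, -6.47, 4.79] dr [0.07, -0.05, -0.07]
target-axes dp [-0.8, -6.46, 4.8]
```

```bash
python3 go.py .436 -.2435 -.0235 3.242
```

```text
pos [425.57, -239.65, 94.8] t 43.75 w 47.4 F [0.19, -0.09, -0.54]
now-axes dp [-10.11, -5.0, 118.28] dr [0.07, -0.05, -0.19]
target-axes dp [-10.0, -4.88, 118.3]
```

```bash
python3 -m handwheel '{"dp":[[-10,-5,0],[0,0,20],[0,0,25],[0,0,25],[0,0,25],[0,0,15],[0,0,6],[0,0,2],[0,0,0]],"dr":[[0,0,0],[0,0,0],[0,0,0],[0,0,0],[0,0,0],[0,0,0],[0,0,0],[0,0,0],[0,0,0]],"grip":[0,0,0,0,0,0,0,0,0]}' 30|sed -n '2p;4p'
python3 -m handwheel '{"dp":[[0,0,0],[0,0,0],[0,0,0],[0,0,0],[0,0,0],[0,0,0]],"dr":[[0,0,0],[0,0,0],[0,0,0],[0,0,0],[0,0,0],[0,0,0]],"grip":[1,1,1,1,1,1]}' 30
python3 -m handwheel '{"dp":[[0,0,-10],[0,0,-20],[0,0,-30],[0,0,-30],[0,0,-30],[0,0,-10],[0,0,0]],"dr":[[0,0,0],[0,0,0],[0,0,0],[0,0,0],[0,0,0],[0,0,0],[0,0,0]],"grip":[1,1,1,1,1,1,1]}' 30
python3 -c "
from h import *
print(frame((.4685,.3698,0),.047,(.010,.028,0)))"
python3 go.py .4772 .3982 .1 3.1886
```

```text
eef_pos: [0.4371, -0.2439, -0.0224]
wrist_force: [1.1, 0.2, 0.7]
time: 45.0
eef_pos: [0.4367, -0.2448, -0.0219]
ee_rot: [-0.154, 3.137, -0.001]
wrist_force: [-1.3, -1.9, 7.9]
gripper_width: 0.0234
gripper_force: 30.0
time: 45.58
eef_pos: [0.4377, -0.2453, 0.1105]
ee_rot: [-0.153, 3.135, -0.005]
wrist_force: [0.5, -0.9, 0.3]
gripper_width: 0.0236
gripper_force: 30.0
[[0.47717344 0.39823891 0.        ]]
pos [437.73, -245.25, 110.48] t 45.58 w 23.6 F [0.53, -0.92, 0.26]
now-axes dp [-102.04, 636.56, 8.72] dr [-0.18, 0.18, 2.91]
target-axes dp [-69.67, 640.89, 10.48]
```

```bash
python3 -m handwheel '{"dp":[[0,0,0],[-3.2,29.2,0],[-3.2,29.2,0],[-3.2,29.2,0],[-3.2,29.2,0],[-3.2,29.2,0],[-3.2,29.2,0],[-3.2,29.2,0],[-3.2,29.2,0],[-3.2,29.2,0]],"dr":[[0,0,2.9],[0,0,0],[0,0,0],[0,0,0],[0,0,0],[0,0,0],[0,0,0],[0,0,0],[0,0,0],[0,0,0]],"grip":[1,1,1,1,1,1,1,1,1,1]}' 30 >/dev/null
python3 -m handwheel '{"dp":[[-3.2,29.2,0],[-3.2,29.2,0],[-3.2,29.2,0],[-3.2,29.2,0],[-3.2,29.2,0],[-3.2,29.2,0],[-3.2,29.2,0],[-3.2,29.2,0],[-3.2,29.2,0],[-3.2,29.2,0]],"dr":[[0,0,0],[0,0,0],[0,0,0],[0,0,0],[0,0,0],[0,0,0],[0,0,0],[0,0,0],[0,0,0],[0,0,0]],"grip":[1,1,1,1,1,1,1,1,1,1]}' 30 >/dev/null
python3 -m handwheel '{"dp":[[-3.2,29.2,0],[-3,28,0],[-3,27,0],[0,0,0],[0,0,0],[0,0,0]],"dr":[[0,0,0],[0,0,0],[0,0,0],[0,0,0],[0,0,0],[0,0,0]],"grip":[1,1,1,1,1,1]}' 30
python3 go.py .4770 .3984 .01 3.1886
python3 - <<'E'
from h import *
np.set_printoptions(precision=4,suppress=True)
c=get_calibration("wrist");im=grab_frame("wrist")
m=cv2.inRange(cv2.cvtColor(im,cv2.COLOR_RGB2HSV),(105,120,50),(125,255,255))
n,l,st,ce=cv2.connectedComponentsWithStats(m);i=1+st[1:,4].argmax()
pts=np.argwhere(l==i)[:,::-1].astype(np.float32);print(st[i],cv2.boxPoints(cv2.minAreaRect(pts)).round(0).tolist())
p=read_state()["eef_pos"];a=.047
print(proj("wrist",[p+[-.055,0.0026*0-.055*a,.035],p+[.035,.035*a,.035]],c))
E
```

```text
time: 47.75
eef_pos: [0.4755, 0.3964, 0.1064]
ee_rot: [0.075, -3.139, 0.002]
wrist_force: [0.1, 0.4, -0.2]
gripper_width: 0.0238
gripper_force: 30.0
pos [475.46, 396.43, 106.43] t 47.75 w 23.8 F [0.1, 0.42, -0.24]
now-axes dp [-1.76, 2.0, 96.43] dr [-0.06, -0.08, 0.05]
target-axes dp [-1.63, 1.89, 96.43]
[ 301  153   39  149 5317] [[301.0, 153.0], [339.0, 153.0], [339.0, 301.0], [301.0, 301.0]]
[[318.0588 155.7434]
 [318.402  298.347 ]]
```

The gouge is held straight, rows 153–301 against a predicted 156–298. Lowering into the far place.

```bash
python3 -m handwheel '{"dp":[[-1.7,2,0],[0,0,20],[0,0,25],[0,0,25],[0,0,20],[0,0,12],[0,0,5],[0,0,0],[0,0,0]],"dr":[[0,0,0],[0,0,0],[0,0,0],[0,0,0],[0,0,0],[0,0,0],[0,0,0],[0,0,0],[0,0,0]],"grip":[1,1,1,1,1,1,1,1,1]}' 30|sed -n '2p;4p'
python3 -m handwheel '{"dp":[[0,0,3],[0,0,0],[0,0,0]],"dr":[[0,0,0],[0,0,0],[0,0,0]],"grip":[1,1,1]}' 20|sed -n '2p;4p'
python3 -m handwheel '{"dp":[[0,0,2],[0,0,0],[0,0,0]],"dr":[[0,0,0],[0,0,0],[0,0,0]],"grip":[1,1,1]}' 20|sed -n '2p;4p'
python3 -m handwheel '{"dp":[[0,0,1],[0,0,0],[0,0,0]],"dr":[[0,0,0],[0,0,0],[0,0,0]],"grip":[1,1,1]}' 20|sed -n '2p;4p'
```

```text
eef_pos: [0.478, 0.3995, 0.0014]
wrist_force: [0.5, 0.0, 0.5]
eef_pos: [0.4779, 0.3994, -0.0018]
wrist_force: [-0.6, -0.5, 0.3]
eef_pos: [0.4776, 0.3993, -0.0044]
wrist_force: [0.4, 0.2, -0.8]
eef_pos: [0.4775, 0.3993, -0.0055]
wrist_force: [0.1, 0.4, -0.3]
```

```bash
python3 -m handwheel '{"dp":[[0,0,1.5],[0,0,0],[0,0,0]],"dr":[[0,0,0],[0,0,0],[0,0,0]],"grip":[1,1,1]}' 20|sed -n '2p;4p'
python3 -m handwheel '{"dp":[[0,0,1],[0,0,0],[0,0,0]],"dr":[[0,0,0],[0,0,0],[0,0,0]],"grip":[1,1,1]}' 20|sed -n '2p;4p'
python3 -m handwheel '{"dp":[[0,0,0.6],[0,0,0],[0,0,0]],"dr":[[0,0,0],[0,0,0],[0,0,0]],"grip":[1,1,1]}' 20|sed -n '2p;4p'
```

```text
eef_pos: [0.4775, 0.3992, -0.0071]
wrist_force: [-0.1, 0.5, -0.9]
eef_pos: [0.4776, 0.3993, -0.0079]
wrist_force: [0.1, 0.3, -0.1]
eef_pos: [0.4777, 0.3993, -0.0081]
wrist_force: [-1.7, -2.4, 8.1]
```

```bash
python3 -m handwheel '{"dp":[[0,0,0],[0,0,0],[0,0,0],[0,0,0],[0,0,-5],[0,0,-20],[0,0,-30],[0,0,-30],[0,0,-30],[0,0,-20]],"dr":[[0,0,0],[0,0,0],[0,0,0],[0,0,0],[0,0,0],[0,0,0],[0,0,0],[0,0,0],[0,0,0],[0,0,0]],"grip":[0.2,0.2,0.2,0.2,0.2,0.2,0.2,0.2,0.2,0.2]}' 20 | sed -n '2p;4p'
python3 -m handwheel '{"dp":[[0,0,0],[0,0,0]],"dr":[[0,0,0],[0,0,0]],"grip":[0.2,0.2]}' 20 >/dev/null
python3 - <<'E'
from h import *
np.set_printoptions(precision=4,suppress=True)
c=get_calibration("wrist");im=grab_frame("wrist");hsv=cv2.cvtColor(im,cv2.COLOR_RGB2HSV)
for nm,m,y in (("gouge",cv2.inRange(hsv,(105,100,40),(128,255,255)),.028),("chisel",cv2.inRange(hsv,(0,150,60),(6,255,255))|cv2.inRange(hsv,(172,150,60),(180,255,255)),-.028)):
    n,l,st,ce=cv2.connectedComponentsWithStats(m)
    O=frame((.4685,.3698,.026),.047,[(-.045,y,.006),(.045,y,.006)])
    q=proj("wrist",O,c);print(nm,"expected ends",q.ravel().round(0))
    i=1+st[1:,4].argmax();pts=np.argwhere(l==i)[:,::-1].astype(np.float32)
    b=cv2.boxPoints(cv2.minAreaRect(pts));print(st[i],b.round(0).tolist(),w("wrist",b,.032,c)[:,:2].mean(0),"want",O[:,:2].mean(0))
E
```

```text
eef_pos: [0.4778, 0.4, 0.1296]
wrist_force: [0.1, -0.2, 0.9]
gouge expected ends [318. 139. 318. 227.]
[ 309  138   22   88 1753] [[309.0, 138.0], [330.0, 138.0], [330.0, 225.0], [309.0, 225.0]] [0.4653 0.3991] want [0.4672 0.3978]
chisel expected ends [260. 139. 265. 227.]
[ 251  138   26   89 1985] [[251.0, 138.0], [275.0, 138.0], [277.0, 226.0], [253.0, 226.0]] [0.4684 0.343 ] want [0.4698 0.3418]
```

Run:
```python
from h import *
t=grab_frame("top");o=cv2.imread("pics/top0.png")[:,:,::-1]
print("jar diff",cv2.absdiff(t[140:175,465:505],np.ascontiguousarray(o[140:175,465:505])).mean())
s=read_state();print(s["time"],abs(s["qd"]).max(),s["gripper_force"])
print(sign_off())
```

```text
jar diff 23.645714285714284
51.15 0.012148290593792797 0.0
the job is handed in; nothing more can be done
None
```

The job is handed in at 51 s, with blank, strip, sample, chisel and gouge all placed as asked by the camera checks, but I viewed 18 pictures against the limit of 14, and a last image comparison around the jar showed a change (mean 23.6) that I didn't look into before handing in; it may be shadow, since no later move went near it.

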